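Set the drink stirrer's hidden dial and put the glass on its plate

TASK

Flip the bamboo box's lid wide open, turn the black dial inside until its white pointer lines up with the red mark on the ring around it, and shut the lid fully again. Then stand the heavy glass tumbler upright on the steel stirring plate, its whole base on the plate. Handle the glass gently (grip it with no more than about 40 N and set it down softly), and leave the red mark, the olive dish, the bottle and the hanging jigger as they are.

Things in the scene. Friction and masses are not known exactly. Their poses are not given: they have to be found in the camera images.
- station: Fixed stirring station. Origin on the table under the centre of its bamboo box (170 x 170 mm, 85 mm high, walls 8 mm, inside 154 mm wide, inner floor at height 30 mm). Its y axis runs from the box to the steel plate, z up. On the box's +y side a deck 150 mm wide, 30 mm high, reaches to y = 285 mm. Plate centre at y = 205 mm.
- lid (a joint): Lid angle, rad: 0 shut, stop at 1.9; count it open beyond 1.3. The lid (174 x 172 mm, 10 mm thick, 0.22 kg) is hinged along x on the box's -y edge; its +y edge rises and swings over to -y. A stiff hinge (0.3 N m friction) makes it stay at any angle.
- lid_handle (a point): Centre of the lid's brass bar, 12 mm thick, 74 mm between its two posts, parallel to station x; it can pivot between finger pads as the lid swings. In the lid: 154 mm from the hinge axis (18 mm from the free edge), 42 mm above the outer face (36 mm clear under it). Lid shut: station y = +69 mm, height 137 mm. Its axes turn with the lid.
- lid_hinge (a point): Middle of the hinge axis: station (0, -85, 85) mm, level with the lid's underside; the axis runs along station x.
- dial (a joint): Dial angle, rad, grows clockwise seen from above, stops at 0 and 2.6. At 0 the white pointer points along station -x, at pi/2 along +y. The dial turns about the station's origin, inside the box; friction 0.06 N m, it stays where left. It is set when it equals marker_ring.
- dial_pointer (a point): Outer end of the white line on top of the dial's grip bar, 27 mm from the dial's axis, 72 mm above the table; its x axis points outward. The black upright bar, 54 mm long and 12 mm wide, stands on a black disc 60 mm across whose top is 43 mm above the table; the line runs from its middle to one end.
- marker_ring (a joint): Angle of the red mark, rad, same zero and direction as dial; always 0.4 to 1.5 rad clockwise of the dial's start. The white ring with grey ticks (104 mm across, its top 34 mm above the table) lies around and under the dial; stiff (0.5 N m), not to be turned.
- red_mark (a point): Middle of the red mark (18 x 7 mm) on the white ring, 42.5 mm from the dial's axis, 34 mm above the table. Its x axis points outward.
- plate_center (a point): Centre of the steel plate's top, 34 mm above the table; the plate is 104 mm across and stands 4 mm above the deck.
- tumbler: Amber heavy glass tumbler, 90 mm high, 66 mm across (64 mm at the foot), wall 5 mm, about 0.36 kg (varies). Origin: centre of its underside; z up through its mouth. Stands on the table.
- olive_dish: White ceramic dish of olives, 100 mm across, 40 mm high; origin under its centre. Leave alone.
- bitters: Small amber bottle, 48 mm across, 150 mm high; origin under its centre. Leave alone.
- jigger_bottom (a point): Bottom centre of the steel jigger (44 mm across, 108 mm long), 112 mm above the table, that hangs, free to swing, on a dark steel hook stand. The stand is 235 mm high, its 90 mm foot centred 72 mm beyond the jigger (farther from the robot). Leave alone.
There are look-alikes about, which are no part of the job. What is shaped like the tumbler but yellow is not meant.

How it is judged:
On the way, in this order (a step that is already met when the one before it is completed fails the run):
1. the lid is open (beyond 1.3 rad) (value of joint lid above 1.3 rad), for 0.2 s.
2. the lid is open and the dial's pointer is on the red mark within 0.1 rad, at rest (value of joint lid above 1 rad and angle between the x axis of dial_pointer and the x axis of red_mark, either way round below 0.1 rad and velocity of joint dial between -0.05 and 0.05 rad/s), for 0.3 s.
3. the lid is shut again (under 0.06 rad) with the dial still on the mark (value of joint lid below 0.06 rad and angle between the x axis of dial_pointer and the x axis of red_mark, either way round below 0.1 rad), for 0.2 s.
4. the tumbler stands on the plate (horizontal distance between tumbler and plate_center below 0.02 m and z of tumbler in the frame of plate_center below 0.003 m and angle between tumbler's own z axis and vertical below 0.08 rad), for 0.2 s.
At the end, for the whole second after the job is handed in: The lid is shut (under 0.06 rad), the dial's pointer is within 0.1 rad of the red mark, and the tumbler stands upright (within 0.08 rad), at rest and let go, on the steel plate, within 20 mm of its centre (all of step 3 and all of step 4 and z of tumbler in the frame of plate_center above -0.003 m and linear speed of tumbler below 0.02 m/s); the robot touches nothing.
It fails at once if the tumbler is squeezed too hard (the fingers press on it with over 120 N, both pads together) (contact force between the fingers and tumbler above 120 N).
It fails at once if the tumbler is banged or pressed down on the station (over 50 N) (contact force between tumbler and station above 50 N).
It fails at once if the tumbler is tipped by more than 0.4 rad (angle between tumbler's own z axis and vertical above 0.4 rad).
It fails at once if the red mark is moved by more than 4 mm (distance of red_mark from where it was at the start of the episode above 0.004 m).
It fails at once if the olive dish or the bottle is moved by more than 20 mm, or the jigger knocked by more than 30 mm (distance of any of olive_dish, bitters from where it was at the start of the episode above 0.02 m or distance of jigger_bottom from where it was at the start of the episode above 0.03 m).
It also fails if it takes over 72 s, if anything falls off the work surface, if the arm or the gripper's body presses on something with over 40 N, if the wrist force passes 120 N, or if a joint passes its speed limit or range.

ROBOT

A 6-joint arm with a two-finger parallel gripper is mounted at the origin on the work surface. World frame = base frame: x ahead of the robot, y to its left, z up, the work surface at z = 0. Lengths are in m, angles in rad, forces in N, time in s.
With the tool pointing down it reaches from about 0.225 to 0.875 m from the base axis. Payload 3.4 kg.
Tool frame: the origin (TCP) lies at the very end of the fingers, on their centre line; the grasp point (between the pads) lies 19 mm behind it (manip.grip_point_offset is the distance from the TCP to the grasp point, in m); z points along the fingers, y is the line along which they close (so a half turn about z gives the same grasp; the last joint's range is limited). The gripper opens to 85 mm and grips with 20 to 120 N. Pads are 22 mm wide; open, the fingers measure 114 mm over their backs; the gripper's body (76 mm by 85 mm) begins 54 mm behind the grasp point. The pads swing forward as they close: fully open they stand 13 mm farther back than shut.
Start: joints at [-1.227, 0.276, 1.505, -0, 1.361, -0.121], TCP at [0.258, -0.514, 0.231] pointing down, gripper open.
Joint ranges: [-2.89, 2.89], [-0.75, 2.08], [0.22, 2.7], [-1.18, 4.32], [0.11, 2.71], [-2.7, 2.7]. Speed limits (rad/s): [2.57, 2.57, 3.14, 3.14, 3.14, 3.14].

INTERFACE

Orientations are given as a rotation vector (axis times angle).
In Python, from workcell import manip gives the robot as it stands.
- The arm moves only by the tool jog_arm, never from a script. Its argument "commands" is a list of rows, each a list of 7 numbers: the shift along the tool's x, y, z in units of 0.08 m (1.0 is 0.08 m), then the turn, a rotation vector about the tool's x, y, z in units of 60 degrees (1.0 is 60 degrees), then the closure, from 0 (fully open) to 1 (shut). A call has 1 to 10 rows; each row is the pose to reach, as a shift and turn from the pose commanded when the call began, along the tool's axes at that moment; what a row does not reach only later rows make up. A row lasts 1/12 s, in which the tool goes at most 41.7 mm and 7.16 degrees, less where a joint would pass 70% of its speed; a pose out of reach is approached as far as the arm can. A call with a number of a shift or a turn outside -1 to 1 is refused whole. A call with a gripper value outside its range is refused whole. The fingers move at their own pace and stop on an object; the grip force is fixed at half the most. Time passes only in rows, so rows that repeat a pose let the fingers close. It gives the time, the measured TCP pose, the force, the opening and the grip force at its end, in the units of the state.
- manip.get_obs(): the state, without advancing time (a new reading comes with each control period).
- manip.read_camera(name): name is "side" or "top"; returns (picture, depth): 400x640x3 uint8, red, green, blue; 400x640 float32, m along the optical axis (not along the pixel's ray), 0 where there is no reading.
- manip.get_calibration(name): a dict with "fov_y" (degrees; the focal length in pixels is half the picture's height over the tangent of half this angle, whatever the lens; pixels are square), "cx", "cy" (the principal point, pixels), "k1" (the pictures are not rectified: a ray, as slopes to the right and down, at radius r is drawn at 1 + k1 r^2 times it, then the intrinsics apply), "rvec" (rotation vector, rad) and "tvec" (3), from world to camera coordinates, as OpenCV has them. Camera axes: x right, y down, z forward; pixel columns grow to the right and rows downward; lengths in m; the calibration is good to about 2 mm. A picture is of the moment at which its call begins. get_calibration takes no time and is no camera call.
- manip.finish_job(): hands the job in; it is judged then, once.
The state is a dict: "time_s": time; "q": joint angles; "dq": joint speeds; "joint_torque": joint torques, N m; "tool_pos": TCP position; "eef_rot": TCP orientation; "contact_force": force on the tool from outside, world axes, zero at the start; "moment": the same for the moment, N m; "grip_width": finger opening in m; "grip_force": force on a finger pad.
Only numpy, scipy, OpenCV 4.12 (cv2) and the standard library are available. Lean on these libraries where they do the work, as an engineer would, in place of code of your own. Each camera call takes 0.05 s, during which the arm holds its last target. There are 200 camera calls.

## Working session

There is one attempt and no reset: what is moved stays moved. The work goes in short steps, Python scripts to look and compute and a tool call to move; the robot and the scene stay as the last step left them, time stands still between calls to the robot, and variables do not carry over. Pictures are saved under pics/ and viewed, at most 10 in all, crops included, and the job is handed in when it is done.

Besides the shell and the picture viewer there is one more tool, called after ">>>" in YAML: its name, and indented under it one key for each argument. jog_arm: Moves the arm, as the interface text tells. Shifts and turns lie within -1 to 1; 1 stands for 0.08 m of shift or 60 degrees of turn. Its arguments: {"type":"object","properties":{"commands":{"type":"array"}},"required":["commands"]}

```bash
mkdir -p pics
cat > h.py <<'E'
import numpy as np, cv2
from workcell import manip
def cal(n):
    c=manip.get_calibration(n); f=200/np.tan(np.radians(c["fov_y"])/2)
    return f,c["cx"],c["cy"],c["k1"],cv2.Rodrigues(np.array(c["rvec"],float))[0],np.array(c["tvec"],float)
def rays(n,uv):
    f,cx,cy,k1,R,t=cal(n); uv=np.atleast_2d(np.array(uv,float))
    d=(uv-[cx,cy])/f; s=d.copy()
    for _ in range(20): s=d/(1+k1*(s**2).sum(1,keepdims=True))
    return -R.T@t, np.c_[s,np.ones(len(s))]@R, s   # origin, dirs (z_cam=1)
def onplane(n,uv,z):
    o,d,_=rays(n,uv); return o+d*((z-o[2])/d[:,2])[:,None]
def atdepth(n,uv,dep):
    o,d,_=rays(n,uv); return o+d*np.asarray(dep).reshape(-1,1)
def project(n,P):
    f,cx,cy,k1,R,t=cal(n); p=np.atleast_2d(P)@R.T+t; s=p[:,:2]/p[:,2:]
    return s*(1+k1*(s**2).sum(1,keepdims=True))*f+[cx,cy]
def shot(n,name):
    im,d=manip.read_camera(n); cv2.imwrite(f"pics/{name}.png",im[:,:,::-1]); np.savez(f"pics/{name}.npz",im=im,d=d); return im,d
def load(name):
    z=np.load(f"pics/{name}.npz"); return z["im"],z["d"]
def obs():
    o=manip.get_obs()
    for k in ("time_s","tool_pos","eef_rot","grip_width","grip_force","contact_force","q"): print(k,np.round(o[k],4))
E
python3 - <<'E'
from h import *
for n in("top","side"):
    shot(n,n+"0"); f,cx,cy,k1,R,t=cal(n); print(n,f,cx,cy,k1,-R.T@t,R[2])
obs(); print(manip.grip_point_offset)
E
```

```text
top 516.0412865934429 315.2722138246248 198.17982483534206 -0.17259092278063853 [0.36886091 0.04203986 1.6131202 ] [ 0.13103052  0.01466932 -0.9912698 ]
side 504.13004163787554 318.8775669150063 198.93626987084002 0.0024772351530271373 [0.46243916 1.1402418  0.73345267] [ 0.05844558 -0.85914111 -0.50839026]
time_s 0.1
tool_pos [ 0.2576 -0.5135  0.2305]
eef_rot [-3.0555e+00 -7.2320e-01  3.0000e-04]
grip_width 0.0855
grip_force 0.0
contact_force [ 1.7749  1.1022 -0.0634]
q [-1.227   0.2766  1.506   0.      1.3607 -0.121 ]
0.0187
```

View pics/top0.png

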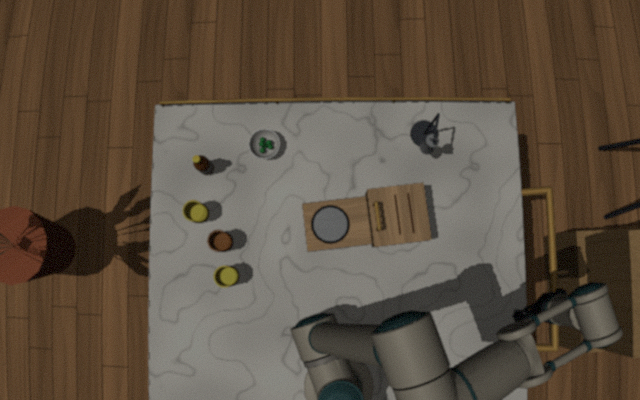

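View pics/side0.png

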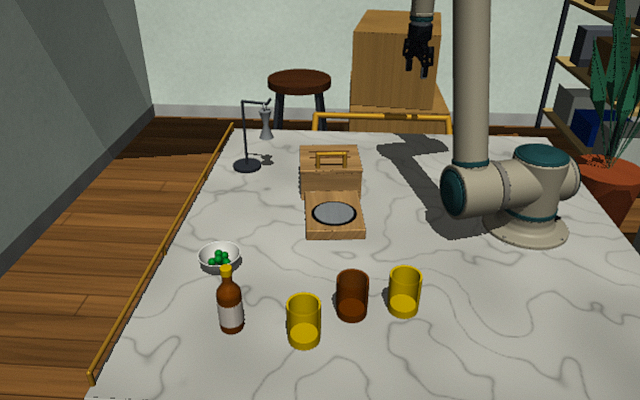

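The top view shows the amber tumbler at (220,240), between yellow look-alikes at (196,211) and (227,276), with the amber bottle at (203,163). The plate is at (330,224), the lid handle at (379,216) and the jigger at (430,140). In the side view the amber tumbler is at (352,296), the yellow ones at (304,320) and (405,290), the plate at (334,213) and the handle at (331,158).

Run:
```python
from h import *
T,dT=load("top0"); S,dS=load("side0")
def comp(m,u,v,r=40):
    n,l,st,c=cv2.connectedComponentsWithStats(m.astype(np.uint8))
    k=[i for i in range(1,n) if st[i,4]>15 and np.hypot(*(c[i]-[u,v]))<r]
    k=max(k,key=lambda i:st[i,4]); return l==k,st[k],c[k]
for n,I,uv in(("top",T,(330,224)),("side",S,(334,213))):
    h=cv2.cvtColor(I,cv2.COLOR_RGB2HSV); print(n,"plate hsv",h[uv[1],uv[0]])
    m=(h[...,1]<50)&(h[...,2]>70)&(h[...,2]<200)
    m[:, :uv[0]-32]=0; m[:,uv[0]+32:]=0; m[:uv[1]-30]=0; m[uv[1]+30:]=0
    mm,st,c=comp(m,*uv,12); cn=max(cv2.findContours(mm.astype(np.uint8),0,1)[0],key=len)
    P=onplane(n,cn[:,0],.034); (x,y),r=cv2.minEnclosingCircle(P[:,:2].astype(np.float32)); print("plate",st,P[:,:2].min(0),P[:,:2].max(0),(P[:,:2].min(0)+P[:,:2].max(0))/2,r, "centroid",onplane(n,[c],.034))
# handle
for n,I,uv in(("top",T,(379,216)),("side",S,(331,154))):
    h=cv2.cvtColor(I,cv2.COLOR_RGB2HSV); print([h[uv[1]+a,uv[0]+b].tolist() for a,b in((0,0),(2,0),(-2,0),(8,-12))])
    m=(h[...,0]>15)&(h[...,0]<32)&(h[...,1]>170)&(h[...,2]>60)
    mm,st,c=comp(m,*uv,20); ys,xs=np.where(mm); P=onplane(n,np.c_[xs,ys],.137)[:,:2]
    q=P-P.mean(0); w,v=np.linalg.eigh(q.T@q); a=q@v[:,1]; print("handle",st,c,P.mean(0),"axis",v[:,1],np.ptp(a),np.ptp(q@v[:,0]))
# amber
for n,I,D,uv in(("top",T,dT,(220,240)),("side",S,dS,(352,296))):
    h=cv2.cvtColor(I,cv2.COLOR_RGB2HSV); print("amber",h[uv[1],uv[0]])
    m=((h[...,0]<15))&(h[...,1]>150)&(h[...,2]>25)
    mm,st,c=comp(m,*uv,20); print(st,c, "depth z:",atdepth(n,[uv],[D[uv[1],uv[0]]]))
    ys,xs=np.where(mm)
    if n=="side":
        # bottom edge column / extents
        print("left/right base & top rows",st)
        for z,row in((0,ys.max()),(0.09,ys.min())): print(z,onplane(n,[[np.median(xs),row]],z))
        print(onplane(n,[[c[0],c[1]]],.045))
    else:
        print(onplane(n,[c],.06),onplane(n,[c],.045))
cv2.imwrite("pics/crop.png",np.hstack([cv2.resize(T[195:290,170:300],None,fx=3,fy=3,interpolation=2)[:285,:390,::-1],cv2.resize(S[260:355,280:410],None,fx=3,fy=3,interpolation=2)[:285,:390,::-1]]))
print(project("top",[[.3,.3,0],[.4,.3,0]]))
```

```text
top plate hsv [ 0  0 98]
plate [ 298  194   64   60 1048] [ 0.40765361 -0.07600496] [0.59112844 0.11934366] [0.49939103 0.02166935] 0.13292407989501953 centroid [[0.49885828 0.04985574 0.034     ]]
side plate hsv [105   8 129]
plate [314 202  40  22 694] [ 0.44907228 -0.0296215 ] [0.5513261  0.07562723] [0.50019919 0.02300287] 0.05423383787274361 centroid [[0.49969251 0.0241511  0.034     ]]
[[17, 127, 90], [20, 134, 99], [20, 136, 86], [16, 111, 120]]Traceback (most recent call last):
  File "<stdin>", line 17, in <module>
  File "<stdin>", line 6, in comp
ValueError: max() iterable argument is empty
```

```bash
cat > meas.py <<'E'
from h import *
T,dT=load("top0"); S,dS=load("side0")
vv,uu=np.mgrid[:400,:640]; uv=np.c_[uu.ravel(),vv.ravel()]
def cloud(n,D): return atdepth(n,uv,D.ravel())
CT,CS=cloud("top",dT),cloud("side",dS)
def rect(m,tag):
    r=cv2.minAreaRect(m[:,:2].astype(np.float32)); print(tag,len(m),np.round(r[0],4),np.round(r[1],4),r[2],"meanz",m[:,2].mean())
def win(C,x0,x1,y0,y1,z0,z1): return C[(C[:,0]>x0)&(C[:,0]<x1)&(C[:,1]>y0)&(C[:,1]<y1)&(C[:,2]>z0)&(C[:,2]<z1)]
for n,C in(("top",CT),("side",CS)):
    rect(win(C,.35,.65,-.32,-.05,.085,.105),n+" lid")
    rect(win(C,.35,.65,-.32,0.0,.122,.16),n+" handle")
    rect(win(C,.35,.65,-.06,.2,.02,.05),n+" deck")
    w=win(C,.2,.75,.2,.6,.05,.2)
    # cluster tall things
    print(n,"tall extents",w.min(0),w.max(0))
for n,I,u in(("top",T,(220,240)),("side",S,(352,296))):
    h=cv2.cvtColor(I,cv2.COLOR_RGB2HSV); print("amber",h[u[1],u[0]])
    m=(h[...,0]<15)&(h[...,1]>140)&(h[...,2]>20)
    k,l,st,c=cv2.connectedComponentsWithStats(m.astype(np.uint8)); i=l[u[1],u[0]]; print(st[i],c[i])
    P=(CT if n=="top" else CS)[(l==i).ravel()]; print("cloud",np.percentile(P,[1,50,99],axis=0).round(3).tolist())
    top=P[P[:,2]>.08]; print("rim",len(top)); 
    if len(top)>5: rect(top,"rim")
    print(onplane(n,[c[i]],.045))
    h2=(h[...,0]>15)&(h[...,0]<32)&(h[...,1]>160)&(h[...,2]>60)&(uu>300)&(uu<365)&(vv>140)&(vv<172)
    if n=="side":
        ys,xs=np.where(h2); print("handle px",xs.min(),xs.max(),ys.min(),ys.max()); print(onplane(n,[[xs.min(),ys.min()+2],[xs.max(),ys.min()+2],[xs.mean(),ys.min()+2]],.137))
cv2.imwrite("pics/crop.png",np.hstack([cv2.resize(T[195:290,170:300],None,fx=3,fy=3,interpolation=2)[:285,:390,::-1],cv2.resize(S[260:355,280:410],None,fx=3,fy=3,interpolation=2)[:285,:390,::-1]]))
E
python3 meas.py
```

```text
top lid 3173 [ 0.5203 -0.1836] [0.173 0.173] 6.452583312988281 meanz 0.09498429529077847
top handle 124 [ 0.512  -0.1152] [0.0846 0.0124] 5.6634440422058105 meanz 0.1412886208189091
top deck 2532 [0.4974 0.0171] [0.151  0.1662] 6.254538536071777 meanz 0.031327789505686036
top tall extents [0.30818248 0.30511811 0.05000404] [0.70675318 0.46779325 0.15825655]
side lid 1519 [ 0.523  -0.1823] [0.1739 0.1826] 6.364654541015625 meanz 0.0957719385030703
side handle 181 [ 0.5141 -0.1117] [0.0839 0.0175] 8.958305358886719 meanz 0.1377929193344254
side deck 2088 [0.5006 0.0208] [0.1501 0.1726] 6.038119792938232 meanz 0.032029446441864645
side tall extents [0.31113081 0.30499342 0.05003215] [0.70916789 0.47038808 0.15269904]
amber [ 13 152  87]
[213 232  19  19 220] [222.16818182 241.33181818]
cloud [[0.418, 0.324, 0.006], [0.448, 0.355, 0.018], [0.474, 0.382, 0.094]]
rim 42
rim 42 [0.4203 0.1983] [0.3248 0.0531] 81.05783081054688 meanz 0.12481106625387857
[[0.44551708 0.35127753 0.045     ]]
amber [ 14 255  72]
[ 336  269   33   54 1168] [351.69263699 296.89297945]
cloud [[0.418, 0.327, 0.004], [0.449, 0.382, 0.059], [0.479, 0.391, 0.092]]
rim 272
rim 272 [0.4416 0.733 ] [0.0615 0.8137] 1.0720303058624268 meanz 0.09880721188001042
[[0.44862732 0.36057757 0.045     ]]
handle px 314 361 145 171
[[ 0.56454303 -0.15403135  0.137     ]
 [ 0.43235734 -0.16361243  0.137     ]
 [ 0.51590231 -0.15755868  0.137     ]]
```

View pics/crop.png

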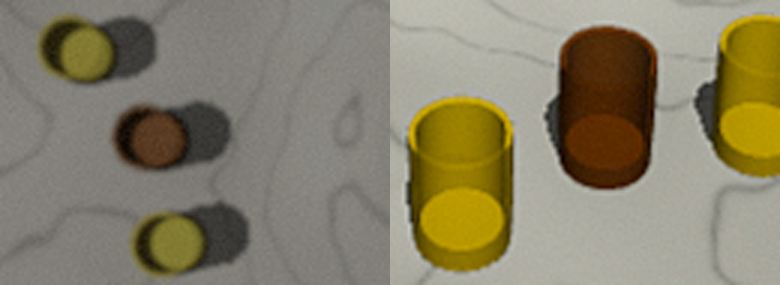

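The crop confirms the choice. The amber glass stands between the two yellow ones, at top (222,241) and side (352,297), at about world (0.448, 0.356). The station comes out consistent across views: origin (0.5215,-0.182), yaw about 6.3°.

>>> jog_arm:
  commands:
    - [0, 0, 0, 0, 0, 0.338, 0]
    - [0, 0, 0, 0, 0, 0.338, 0]
    - [0, 0, 0, 0, 0, 0.338, 0]
    - [0, 0, 0, 0, 0, 0.338, 0]

```text
time_s: 0.43
tool_pos: [0.2576, -0.5137, 0.2308]
eef_rot: [-3.136, -0.171, 0.0]
contact_force: [0.4, 0.3, 0.2]
grip_width: 0.0856
grip_force: 0.0
```

>>> jog_arm:
  commands:
    - [0.747, -0.924, 0, 0, 0, 0, 0]
    - [0.747, -0.924, 0, 0, 0, 0, 0]
    - [0.747, -0.924, 0, 0, 0, 0, 0]
    - [0.747, -0.924, 0, 0, 0, 0, 0]

```text
time_s: 0.77
tool_pos: [0.3101, -0.431, 0.2313]
eef_rot: [-3.135, -0.183, -0.001]
contact_force: [-1.1, -0.5, 0.1]
grip_width: 0.0853
grip_force: 0.0
```

>>> jog_arm:
  commands:
    - [0.747, -0.924, 0, 0, 0, 0, 0]
    - [0.747, -0.924, 0, 0, 0, 0, 0]
    - [0.747, -0.924, 0, 0, 0, 0, 0]
    - [0.747, -0.924, 0, 0, 0, 0, 0]

```text
time_s: 1.1
tool_pos: [0.3611, -0.3523, 0.2314]
eef_rot: [-3.136, -0.182, -0.0]
contact_force: [0.1, -0.1, -0.0]
grip_width: 0.0851
grip_force: 0.0
```

>>> jog_arm:
  commands:
    - [0.747, -0.924, 0, 0, 0, 0, 0]
    - [0.747, -0.924, 0, 0, 0, 0, 0]
    - [0.747, -0.924, 0, 0, 0, 0, 0]
    - [0.747, -0.924, 0, 0, 0, 0, 0]

```text
time_s: 1.43
tool_pos: [0.4123, -0.2733, 0.2313]
eef_rot: [3.136, 0.18, 0.0]
contact_force: [-0.5, 0.7, -0.2]
grip_width: 0.0856
grip_force: 0.0
```

>>> jog_arm:
  commands:
    - [0.747, -0.924, 0, 0, 0, 0, 0]
    - [0.747, -0.924, 0, 0, 0, 0, 0]
    - [0.747, -0.924, 0, 0, 0, 0, 0]
    - [0.747, -0.924, 0, 0, 0, 0, 0]

```text
time_s: 1.77
tool_pos: [0.4636, -0.1938, 0.2312]
eef_rot: [3.135, 0.179, 0.0]
contact_force: [0.3, -0.9, -0.3]
grip_width: 0.0852
grip_force: 0.0
```

```bash
cat >> h.py <<'E'
O=np.array([.5215,-.182]); YAW=np.radians(6.3)
ex=np.array([np.cos(YAW),np.sin(YAW)]); ey=np.array([-ex[1],ex[0]])
def st2w(x,y): return O+x*ex+y*ey
def w2st(p): d=np.asarray(p)[:2]-O; return np.array([d@ex,d@ey])
def goto(x,y,z):
    "difference to a station-frame TCP target, in tool units"
    o=manip.get_obs(); R=cv2.Rodrigues(np.array(o["eef_rot"],float))[0]
    d=np.r_[st2w(x,y),z]-o["tool_pos"]; yaw=np.degrees(np.arctan2(R[1,0],R[0,0]))
    print("st",w2st(o["tool_pos"]).round(4),"z",round(o["tool_pos"][2],4),"yaw",round(yaw,2),"tilt",R[2].round(3),"units",(R.T@d/.08).round(3))
E
python3 -c "
from h import *
obs(); goto(0,.069,.118)"
```

```text
time_s 1.7667
tool_pos [ 0.4636 -0.1938  0.2312]
eef_rot [3.1355e+00 1.7920e-01 4.0000e-04]
grip_width 0.0852
grip_force 0.0
contact_force [ 0.2608 -0.8781 -0.2915]
q [-5.3400e-01  1.6620e-01  1.6531e+00 -7.0000e-04  1.3216e+00  9.2280e-01]
st [-0.0588 -0.0054] z 0.2312 yaw 6.54 tilt [ 0.     0.001 -1.   ] units [ 0.739 -0.928  1.414]
```

>>> jog_arm:
  commands:
    - [0.739, -0.928, 0, 0, 0, 0, 0]
    - [0.739, -0.928, 0, 0, 0, 0, 0]
    - [0.739, -0.928, 0.4, 0, 0, 0, 0]
    - [0.739, -0.928, 0.7, 0, 0, 0, 0]
    - [0.739, -0.928, 0.7, 0, 0, 0, 0]

```text
time_s: 2.18
tool_pos: [0.51, -0.1142, 0.1708]
eef_rot: [-3.135, -0.176, 0.015]
contact_force: [-1.2, 0.4, -0.5]
grip_width: 0.0855
grip_force: 0.0
```

>>> jog_arm:
  commands:
    - [0, 0, 0.3, 0, 0, 0, 0]
    - [0, 0, 0.6, 0, 0, 0, 0]
    - [0, 0, 0.71, 0, 0, 0, 0]
    - [0, 0, 0.71, 0, 0, 0, 0]

```text
time_s: 2.52
tool_pos: [0.5116, -0.115, 0.1172]
eef_rot: [-3.136, -0.172, 0.006]
contact_force: [-0.8, 0.2, -0.0]
grip_width: 0.085
grip_force: 0.0
```

>>> jog_arm:
  commands:
    - [0, 0, 0, 0, 0, 0, 1]
    - [0, 0, 0, 0, 0, 0, 1]
    - [0, 0, 0, 0, 0, 0, 1]
    - [0, 0, 0, 0, 0, 0, 1]
    - [0, 0, 0, 0, 0, 0, 1]
    - [0, 0, 0, 0, 0, 0, 1]
    - [0, 0, 0, 0, 0, 0, 1]
    - [0, 0, 0, 0, 0, 0, 1]

```text
time_s: 3.18
tool_pos: [0.5135, -0.1137, 0.1192]
eef_rot: [3.136, 0.175, 0.001]
contact_force: [-0.6, -0.9, 3.5]
grip_width: 0.01
grip_force: 58.4
```

```bash
python3 -c "
from h import *
obs(); goto(0,.069,.118)
# arc in tool units relative to shut grasp, fixed downward tool (tool y=-st y, z down)
r=np.hypot(.154,.052);a=np.arctan2(.052,.154)
for i in range(0,35):
    t=i*.05; print(round(t,2), 'y',round(-(r*np.cos(a+t)-.154)/.08,3),'z',round(-(r*np.sin(a+t)-.052)/.08,3))
"
```

```text
time_s 3.1833
tool_pos [ 0.5135 -0.1137  0.1192]
eef_rot [3.1356e+00 1.7470e-01 1.4000e-03]
grip_width 0.01
grip_force 58.4418
contact_force [-0.5736 -0.8526  3.5256]
q [-3.4980e-01  2.9200e-01  1.7826e+00 -8.0000e-04  1.0658e+00  1.1101e+00]
st [-0.0005  0.0687] z 0.1192 yaw 6.38 tilt [ 0.001  0.001 -1.   ] units [ 0.006 -0.003  0.015]
0.0 y -0.0 z -0.0
0.05 y 0.035 z -0.095
0.1 y 0.075 z -0.189
0.15 y 0.119 z -0.28
0.2 y 0.168 z -0.369
0.25 y 0.221 z -0.456
0.3 y 0.278 z -0.54
0.35 y 0.34 z -0.621
0.4 y 0.405 z -0.698
0.45 y 0.474 z -0.773
0.5 y 0.547 z -0.843
0.55 y 0.624 z -0.91
0.6 y 0.703 z -0.973
0.65 y 0.786 z -1.032
0.7 y 0.871 z -1.087
0.75 y 0.96 z -1.138
0.8 y 1.05 z -1.184
0.85 y 1.143 z -1.225
0.9 y 1.238 z -1.262
0.95 y 1.334 z -1.294
1.0 y 1.432 z -1.321
1.05 y 1.531 z -1.343
1.1 y 1.631 z -1.36
1.15 y 1.732 z -1.373
1.2 y 1.833 z -1.38
1.25 y 1.935 z -1.382
1.3 y 2.036 z -1.379
1.35 y 2.138 z -1.371
1.4 y 2.238 z -1.357
1.45 y 2.338 z -1.339
1.5 y 2.437 z -1.316
1.55 y 2.535 z -1.288
1.6 y 2.631 z -1.255
1.65 y 2.725 z -1.218
1.7 y 2.818 z -1.175
```

>>> jog_arm:
  commands:
    - [0, 0.035, -0.095, 0, 0, 0, 1]
    - [0, 0.075, -0.189, 0, 0, 0, 1]
    - [0, 0.119, -0.28, 0, 0, 0, 1]
    - [0, 0.168, -0.369, 0, 0, 0, 1]
    - [0, 0.221, -0.456, 0, 0, 0, 1]
    - [0, 0.278, -0.54, 0, 0, 0, 1]
    - [0, 0.34, -0.621, 0, 0, 0, 1]
    - [0, 0.405, -0.698, 0, 0, 0, 1]
    - [0, 0.474, -0.773, 0, 0, 0, 1]
    - [0, 0.547, -0.843, 0, 0, 0, 1]

```text
time_s: 4.02
tool_pos: [0.5179, -0.155, 0.1871]
eef_rot: [-3.132, -0.173, -0.001]
contact_force: [2.4, 7.3, -0.4]
grip_width: 0.0101
grip_force: 58.4
```

```bash
python3 -c "
from h import *
obs(); goto(0,.069,.118)
x,y=w2st(manip.get_obs()['tool_pos']);z=manip.get_obs()['tool_pos'][2]+.019
print('radius',np.hypot(y+.085,z-.085),'th',np.arctan2(z-.085,y+.085)-np.arctan2(.052,.154))
"
```

```text
time_s 4.0167
tool_pos [ 0.5179 -0.155   0.1871]
eef_rot [-3.1323e+00 -1.7300e-01 -8.0000e-04]
grip_width 0.0101
grip_force 58.3906
contact_force [ 2.3779  7.2746 -0.4166]
q [-0.4225  0.254   1.6496  0.0045  1.2396  1.0365]
st [-0.0007  0.0272] z 0.1871 yaw 6.32 tilt [ 0.001 -0.004 -1.   ] units [ 0.008 -0.518  0.867]
radius 0.16512738092483725 th 0.4980268396298117
```

>>> jog_arm:
  commands:
    - [0, 0.077, -0.067, 0, 0, 0, 1]
    - [0, 0.156, -0.13, 0, 0, 0, 1]
    - [0, 0.239, -0.189, 0, 0, 0, 1]
    - [0, 0.324, -0.244, 0, 0, 0, 1]
    - [0, 0.413, -0.295, 0, 0, 0, 1]
    - [0, 0.503, -0.341, 0, 0, 0, 1]
    - [0, 0.596, -0.382, 0, 0, 0, 1]
    - [0, 0.691, -0.419, 0, 0, 0, 1]
    - [0, 0.787, -0.451, 0, 0, 0, 1]
    - [0, 0.885, -0.478, 0, 0, 0, 1]

```text
time_s: 4.85
tool_pos: [0.5256, -0.2251, 0.2283]
eef_rot: [-3.133, -0.175, -0.004]
contact_force: [-0.8, 7.9, 12.9]
grip_width: 0.0096
grip_force: 61.6
```

>>> jog_arm:
  commands:
    - [0, 0.099, -0.022, 0, 0, 0, 1]
    - [0, 0.199, -0.039, 0, 0, 0, 1]
    - [0, 0.3, -0.052, 0, 0, 0, 1]
    - [0, 0.401, -0.059, 0, 0, 0, 1]
    - [0, 0.503, -0.061, 0, 0, 0, 1]
    - [0, 0.604, -0.058, 0, 0, 0, 1]
    - [0, 0.706, -0.05, 0, 0, 0, 1]
    - [0, 0.806, -0.036, 0, 0, 0, 1]
    - [0, 0.906, -0.018, 0, 0, 0, 1]
    - [0, 0.906, -0.018, 0, 0, 0, 1]

```text
time_s: 5.68
tool_pos: [0.5338, -0.3014, 0.2275]
eef_rot: [3.134, 0.173, 0.002]
contact_force: [0.2, -0.0, 5.2]
grip_width: 0.0097
grip_force: 64.9
```

>>> jog_arm:
  commands:
    - [0, 0.099, 0.023, 0, 0, 0, 1]
    - [0, 0.197, 0.051, 0, 0, 0, 1]
    - [0, 0.293, 0.084, 0, 0, 0, 1]
    - [0, 0.387, 0.121, 0, 0, 0, 1]
    - [0, 0.387, 0.121, 0, 0, 0, 1]
    - [0, 0.387, 0.121, 0, 0, 0, 1]

```text
time_s: 6.18
tool_pos: [0.5372, -0.3324, 0.216]
eef_rot: [3.133, 0.173, -0.0]
contact_force: [-0.5, -2.0, 2.6]
grip_width: 0.0098
grip_force: 66.7
```

```bash
python3 -c "
from h import *
obs(); goto(0,.069,.118)
x,y=w2st(manip.get_obs()['tool_pos']);z=manip.get_obs()['tool_pos'][2]+.019
print('radius',np.hypot(y+.085,z-.085),'th',np.arctan2(z-.085,y+.085)-np.arctan2(.052,.154))
im,d=shot('top','top1'); cv2.imwrite('pics/c1.png',cv2.resize(im[110:300,280:480,::-1],None,fx=3,fy=3,interpolation=2))
"
```

```text
time_s 6.1833
tool_pos [ 0.5372 -0.3324  0.216 ]
eef_rot [ 3.1333e+00  1.7270e-01 -3.0000e-04]
grip_width 0.0098
grip_force 66.6814
contact_force [-0.5399 -2.0168  2.6409]
q [-0.6625  0.3684  1.4046 -0.0029  1.3663  0.7988]
st [-0.0009 -0.1512] z 0.216 yaw 6.31 tilt [-0.     0.004 -1.   ] units [ 0.012 -2.757  1.215]
radius 0.16393467160973713 th 1.6606848042037858
```

View pics/c1.png

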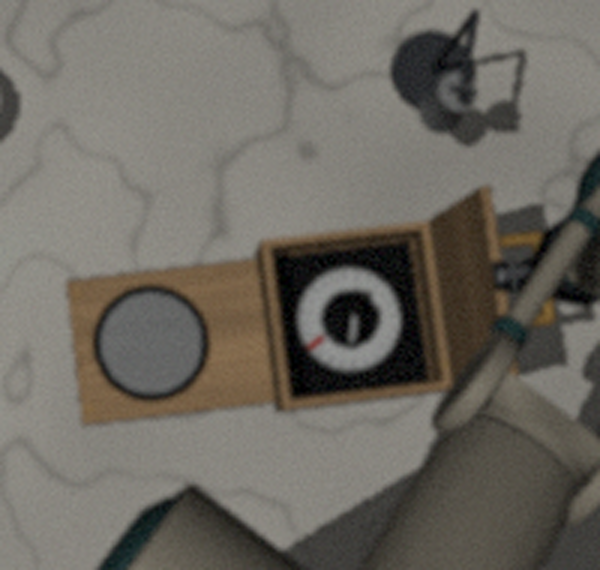

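The lid is open. The ring is visible with its red mark at crop (315,342) and the dial at about (350,318). The white pointer is a short line around (353,325), pointing down or slightly off.

```bash
cat > dial.py <<'E'
from h import *
import sys
def red(I,n="top"):
    i=I.astype(int); m=(i[...,0]>i[...,1]*1.6)&(i[...,0]>i[...,2]*1.6)&(i[...,0]>70)
    vv,uu=np.mgrid[:400,:640]; c=project(n,np.r_[O,.034])[0]
    m&=np.hypot(uu-c[0],vv-c[1])<24
    ys,xs=np.where(m); w=(i[...,0]-i[...,1])[ys,xs]
    p=np.array([np.average(xs,weights=w),np.average(ys,weights=w)]); P=w2st(onplane(n,[p],.034)[0])
    print("red",len(xs),p,"st",P.round(4),"r",np.hypot(*P).round(4),"ang",np.arctan2(P[1],-P[0]).round(3))
def pointer(I,n="top"):
    g=I.astype(int).min(2); pts=[]
    vv,uu=np.mgrid[:400,:640]; P=onplane(n,np.c_[uu.ravel(),vv.ravel()],.072)
    d=P[:,:2]-O; q=np.c_[d@ex,d@ey]; r=np.hypot(*q.T).reshape(400,640)
    ins=r<.03; th=(np.percentile(g[ins],50)+g[ins].max())/2
    m=ins&(g>th); idx=np.where(m.ravel())[0]; w=g.ravel()[idx]-th+1
    Q=q[idx]; C=np.average(Q,axis=0,weights=w)
    u,s,v=np.linalg.svd((Q-C)*np.sqrt(w)[:,None]); a=v[0] if v[0]@C>0 else -v[0]
    print("pointer",len(idx),"centroid st",C.round(4),"cent ang",np.arctan2(C[1],-C[0]).round(3),"axis ang",np.arctan2(a[1],-a[0]).round(3),"ext",np.ptp(Q@a).round(4))
E
python3 - <<'E'
from dial import *
I,d=load("top1"); red(I); pointer(I)
c=project("top",np.r_[O,.072])[0]; print(c); c=c.round().astype(int)
print(I[c[1]-12:c[1]+13,c[0]-12:c[0]+13].min(2))
i=I.astype(int)
# ring centre: white pixels
P=onplane("top",np.c_[np.mgrid[:400,:640][1].ravel(),np.mgrid[:400,:640][0].ravel()],.034); q=np.array([w2st(p) for p in P[::1] if abs(p[0]-O[0])<.08 and abs(p[1]-O[1])<.08]); sel=(abs(P[:,0]-O[0])<.08)&(abs(P[:,1]-O[1])<.08)
g=i.min(2).ravel()[sel]; m=(g>90)&(np.hypot(*q.T)<.065); print("ring",m.sum(),q[m].min(0),q[m].max(0),q[m].mean(0))
E
```

```text
red 6 [384.534375 223.978125] st [-0.0218  0.0379] r 0.0437 ang 1.049
pointer 62 centroid st [ 0.0125 -0.0106] cent ang -2.436 axis ang 2.351 ext 0.0588
[397.48455023 214.26779254]
[[ 64  89 100 122 130 129 137 136 138 131 134 142 141 133 133 141 138 130
  127 121  96  64  43  20   4]
 [ 89 117 129 135 140 134 134 135 141 140 139 145 140 135 136 142 139 136
  131 135 123 107  73  49  25]
 [120 135 133 133 135 139 139 137 143 141 144 142 141 135 141 136 143 137
  142 138 138 126 112  87  59]
 [135 139 136 135 140 142 140 141 139 137 140 136 134 128 129 134 136 138
  139 138 133 136 131 112  87]
 [130 137 139 142 143 141 138 130 119 118 105 111 104  98 102 108 114 117
  124 136 137 143 139 131 116]
 [134 137 141 140 142 133 118 104  82  74  69  58  58  50  55  68  75  85
  103 125 136 139 134 138 125]
 [144 142 145 140 132 105  83  55  33  31  22  14  14  22  14  27  34  51
   82 120 138 137 133 139 132]
 [143 139 140 131 109  79  42  24   4   5   0   0  13   5   0  20  15  30
   72 115 140 142 138 138 138]
 [144 144 139 120  85  48  23   0   0   8   6   4   8   7  13   0   7  17
   52
[... 1091 characters left out ...]
87  58  38  25   5   1  18  41  74 101  81  51  11   0  12
   40  77 114 140 137 142 138]
 [104  81  88 103  95  63  37  17   9   4  40  78  91  74  34   5   8  27
   68  99 130 140 142 138 134]
 [ 73  68  92 115 116  98  57  36  23   9  31  67  76  56  24  26  46  69
   99 128 141 138 142 140 137]
 [ 67  87 114 131 137 123  98  78  62  46  43  53  60  46  53  71  95 109
  127 138 139 140 135 137 133]
 [ 97 123 133 142 147 139 132 113 103  92  79  74  70  72  91 110 129 140
  142 140 142 138 133 135 125]
 [120 130 136 143 141 142 142 136 137 123 120 111 109 114 128 139 139 142
  144 140 140 138 136 131 116]]
ring 591 [-0.05238182 -0.05165925] [0.05068068 0.05053995] [-0.001618   -0.00049618]
```

Run:
```python
from dial import *
I,d=load("top1"); g=I.astype(int).min(2); i=I.astype(int)
pts=[]
for v in range(215,224):
    w=np.clip(g[v,392:404]-30,0,None); 
    w[:2]=0; w[-3:]=0; pts.append([(w*np.arange(392,404)).sum()/w.sum(),v])
pts=np.array(pts); P=np.array([w2st(p) for p in onplane("top",pts,.072)]); print(P.round(4).tolist())
a=np.polyfit(P[:,0],P[:,1],1); print("slope ang",np.arctan(-a[0]), "end ang",np.arctan2(P[-1,1],-P[-1,0]))
c=(384,224); r=(i[...,0]-(i[...,1]+i[...,2])/2)[c[1]-7:c[1]+8,c[0]-7:c[0]+8]; print(r.round().astype(int))
w=np.clip(r-15,0,None); ys,xs=np.mgrid[-7:8,-7:8]; p=[c[0]+(w*xs).sum()/w.sum(),c[1]+(w*ys).sum()/w.sum()]
Q=w2st(onplane("top",[p],.034)[0])-[-.001,-.0005]; print("red",p,Q,np.hypot(*Q),np.arctan2(Q[1],-Q[0]))
print("jig",onplane("top",[[431,139]],.16)); goto(0,0,.047)
```

```text
[[-0.0022, 0.0001], [-0.0052, 0.0006], [-0.0082, 0.0011], [-0.0111, 0.0018], [-0.0141, 0.0023], [-0.0171, 0.0029], [-0.02, 0.0038], [-0.0229, 0.0049], [-0.0259, 0.0054]]
slope ang 0.2246494036345223 end ang 0.20473531424065655
[[  1   2   0   0   0  -2   0   1   0   0   0  -1  -2  -4  -4]
 [ -4   0  -1   0   0   1   0   0  -1  -1   0  -3   2   2   0]
 [  3  -6   0  -1   2  -2   1   1  -2  -2   0  -4  -4   0  -6]
 [ -2  -1   2   1  -2  -2  -4   0   0   4   4   0   0  -2   2]
 [ -4   2   0   2  -2  -2   0   4   8  14  13   8   0   1   0]
 [  0  -6   0   0   0   1   2  10  28  42  32  12   5   0   0]
 [  4  -4   2   0   3   3  18  32  50  56  36  12   2   2  -3]
 [  0   2  -2   0   7  18  38  58  58  37  20   6   3  -2   2]
 [  0  -4  -6   5  11  32  50  54  32  14   6   0   0   1   0]
 [ -2   0   2   4  14  26  34  24  13   6   0   0   1   0  -2]
 [ -7   8  -7   0  -1   7   8   4   2  -1   0  -1  -1   0   1]
 [  0   2  -4   0 -10   8   3  -2   0   1  -1  -2   0  -1   0]
 [  0  -6   1   3   2   4  -4  -1  -2  -1  -1   1   0   1  -1]
 [  2  -6  -6   0  -4  -8   1   0   4  -2   0   0  -2   0   0]
 [ -2   0   1   0  -4   3  -1  -6  -4   4  -2  -1   0   2   0]]
red [np.float64(384.6119565217391), np.float64(223.89891304347827)] [-0.0205498   0.03809631] 0.04328536708763795 1.0761143921257936
jig [[ 0.73135108 -0.27413955  0.16      ]]
st [-0.0009 -0.1509] z 0.2161 yaw 6.32 tilt [-0.     0.003 -1.   ] units [ 0.012 -1.893  2.108]
```

Dial is at about 0.215 rad and the mark at about 1.07 rad. Next I release the lid with a partial opening, lift, and go to the dial.

>>> jog_arm:
  commands:
    - [0, 0, 0, 0, 0, 0, 0.55]
    - [0, 0, 0, 0, 0, 0, 0.55]
    - [0, 0, 0, 0, 0, 0, 0.55]
    - [0, 0, 0, 0, 0, 0, 0.55]
    - [0, 0, 0, 0, 0, 0, 0.55]

```text
time_s: 6.65
tool_pos: [0.5371, -0.3297, 0.2157]
eef_rot: [-3.136, -0.175, 0.001]
contact_force: [-0.4, 0.0, 0.2]
grip_width: 0.0382
grip_force: 0.0
```

>>> jog_arm:
  commands:
    - [0, 0, -0.3, 0, 0, 0, 0.55]
    - [0, 0, -0.7, 0, 0, 0, 0.55]
    - [0, 0, -1, 0, 0, 0, 0.55]
    - [0, 0, -1, 0, 0, 0, 0.55]
    - [0, 0, -1, 0, 0, 0, 0.55]

```text
time_s: 7.07
tool_pos: [0.5379, -0.3304, 0.2977]
eef_rot: [3.134, 0.174, 0.004]
contact_force: [-0.1, 1.2, -0.5]
grip_width: 0.0382
grip_force: 0.0
```

>>> jog_arm:
  commands:
    - [0, -0.5, 0, 0, 0, 0, 0.55]
    - [0, -0.94, 0, 0, 0, 0, 0.55]
    - [0, -0.94, 0, 0, 0, 0, 0.55]
    - [0, -0.94, 0, 0, 0, 0, 0.55]

```text
time_s: 7.4
tool_pos: [0.5281, -0.2534, 0.2949]
eef_rot: [-3.135, -0.178, 0.003]
contact_force: [0.1, 0.1, 0.5]
grip_width: 0.0386
grip_force: 0.0
```

>>> jog_arm:
  commands:
    - [0, -0.5, 0, 0, 0, 0.1, 0.55]
    - [0, -0.94, 0, 0, 0, 0.205, 0.55]
    - [0, -0.94, 0, 0, 0, 0.205, 0.55]
    - [0, -0.94, 0, 0, 0, 0.205, 0.55]

```text
time_s: 7.73
tool_pos: [0.5204, -0.1801, 0.2954]
eef_rot: [3.137, -0.159, -0.001]
contact_force: [0.7, -1.1, -0.8]
grip_width: 0.0381
grip_force: 0.0
```

>>> jog_arm:
  commands:
    - [0, 0, 0.4, 0, 0, 0, 0.55]
    - [0, 0, 0.8, 0, 0, 0, 0.55]
    - [0, 0, 1, 0, 0, 0, 0.55]
    - [0, 0, 1, 0, 0, 0, 0.55]
    - [0, 0, 1, 0, 0, 0, 0.55]

```text
time_s: 8.15
tool_pos: [0.5205, -0.182, 0.2148]
eef_rot: [-3.137, 0.164, 0.004]
contact_force: [0.3, 0.5, 0.6]
grip_width: 0.0385
grip_force: 0.0
```

```bash
python3 -c "
from h import *
obs(); goto(-.0005,0,.049)"
```

```text
time_s 8.15
tool_pos [ 0.5205 -0.182   0.2148]
eef_rot [-3.1372  0.1642  0.0035]
grip_width 0.0385
grip_force 0.0
contact_force [0.311  0.5061 0.5512]
q [-4.6200e-01  2.5150e-01  1.5813e+00 -8.0000e-04  1.3110e+00  1.2136e+00]
st [-0.001   0.0001] z 0.2148 yaw -5.99 tilt [-0.002  0.    -1.   ] units [0.011 0.    2.073]
```

>>> jog_arm:
  commands:
    - [0, 0, 0.4, 0, 0, 0, 0.55]
    - [0, 0, 0.8, 0, 0, 0, 0.55]
    - [0, 0, 1, 0, 0, 0, 0.55]
    - [0, 0, 1, 0, 0, 0, 0.55]
    - [0, 0, 1, 0, 0, 0, 0.55]

```text
time_s: 8.57
tool_pos: [0.5216, -0.1817, 0.1369]
eef_rot: [3.136, -0.163, 0.002]
contact_force: [0.1, 0.2, -0.0]
grip_width: 0.0387
grip_force: 0.0
```

>>> jog_arm:
  commands:
    - [0, 0, 0.2, 0, 0, 0, 0.55]
    - [0, 0, 0.4, 0, 0, 0, 0.55]
    - [0, 0, 0.6, 0, 0, 0, 0.55]
    - [0, 0, 0.8, 0, 0, 0, 0.55]
    - [0, 0, 0.93, 0, 0, 0, 0.55]
    - [0, 0, 1, 0, 0, 0, 0.55]
    - [0, 0, 1, 0, 0, 0, 0.55]
    - [0, 0, 1, 0, 0, 0, 0.55]

```text
time_s: 9.23
tool_pos: [0.5216, -0.1812, 0.057]
eef_rot: [3.136, -0.163, 0.003]
contact_force: [-0.2, 0.2, 0.0]
grip_width: 0.0384
grip_force: 0.0
```

>>> jog_arm:
  commands:
    - [0, 0, 0, 0, 0, 0, 1]
    - [0, 0, 0, 0, 0, 0, 1]
    - [0, 0, 0, 0, 0, 0, 1]
    - [0, 0, 0, 0, 0, 0, 1]
    - [0, 0, 0, 0, 0, 0, 1]
    - [0, 0, 0, 0, 0, 0, 1]

```text
time_s: 9.73
tool_pos: [0.5216, -0.1821, 0.0573]
eef_rot: [3.135, -0.162, 0.004]
contact_force: [-2.0, -4.5, 5.4]
grip_width: 0.0105
grip_force: 61.1
```

```bash
python3 -c "
from h import *
obs(); goto(-.0005,0,.049)"
```

```text
time_s 9.7333
tool_pos [ 0.5216 -0.1821  0.0573]
eef_rot [ 3.1345 -0.1622  0.0041]
grip_width 0.0105
grip_force 61.0601
contact_force [-1.993  -4.4524  5.4022]
q [-0.4608  0.394   1.8053 -0.0019  0.9387  1.2146]
st [ 0.0001 -0.0001] z 0.0573 yaw -5.93 tilt [ 0.003  0.003 -1.   ] units [-0.008  0.     0.104]
```

>>> jog_arm:
  commands:
    - [0, 0, 0, 0, 0, 0.09, 1]
    - [0, 0, 0, 0, 0, 0.18, 1]
    - [0, 0, 0, 0, 0, 0.27, 1]
    - [0, 0, 0, 0, 0, 0.36, 1]
    - [0, 0, 0, 0, 0, 0.45, 1]
    - [0, 0, 0, 0, 0, 0.54, 1]
    - [0, 0, 0, 0, 0, 0.63, 1]
    - [0, 0, 0, 0, 0, 0.72, 1]
    - [0, 0, 0, 0, 0, 0.79, 1]
    - [0, 0, 0, 0, 0, 0.818, 1]

```text
time_s: 10.57
tool_pos: [0.5217, -0.1819, 0.0573]
eef_rot: [2.783, -1.454, 0.006]
contact_force: [-0.7, -3.2, 6.3]
grip_width: 0.0104
grip_force: 61.0
```

>>> jog_arm:
  commands:
    - [0, 0, 0, 0, 0, 0, 1]
    - [0, 0, 0, 0, 0, 0, 1]
    - [0, 0, 0, 0, 0, 0, 1]
    - [0, 0, 0, 0, 0, 0, 1]
    - [0, 0, 0, 0, 0, 0, 0.6]
    - [0, 0, 0, 0, 0, 0, 0.6]
    - [0, 0, 0, 0, 0, 0, 0.6]
    - [0, 0, 0, 0, 0, 0, 0.6]

```text
time_s: 11.23
tool_pos: [0.5203, -0.1801, 0.0556]
eef_rot: [-2.786, 1.451, 0.002]
contact_force: [-0.2, -0.2, -0.3]
grip_width: 0.0343
grip_force: 0.0
```

>>> jog_arm:
  commands:
    - [0, 0, -0.2, 0, 0, 0, 0.6]
    - [0, 0, -0.5, 0, 0, 0, 0.6]
    - [0, 0, -1, 0, 0, 0, 0.6]
    - [0, 0, -1, 0, 0, 0, 0.6]
    - [0, 0, -1, 0, 0, 0, 0.6]

```text
time_s: 11.65
tool_pos: [0.5222, -0.1811, 0.1382]
eef_rot: [-2.786, 1.451, -0.008]
contact_force: [-0.2, -0.1, -0.7]
grip_width: 0.0342
grip_force: 0.0
```

>>> jog_arm:
  commands:
    - [0, 0, -0.5, 0, 0, 0, 0.6]
    - [0, 0, -1, 0, 0, 0, 0.6]
    - [0, 0, -1, 0, 0, 0, 0.6]
    - [0, 0, -1, 0, 0, 0, 0.6]

```text
time_s: 11.98
tool_pos: [0.5215, -0.1808, 0.2171]
eef_rot: [-2.786, 1.451, -0.005]
contact_force: [-0.8, -0.3, -1.5]
grip_width: 0.0342
grip_force: 0.0
```

```bash
python3 -c "
from h import *
obs(); goto(0,0,.297)
im,d=shot('top','top2'); cv2.imwrite('pics/c2.png',np.vstack([cv2.resize(im[180:250,360:480,::-1],None,fx=4,fy=4,interpolation=2),]))"
```

```text
time_s 11.9833
tool_pos [ 0.5215 -0.1808  0.2171]
eef_rot [-2.7861  1.4511 -0.0051]
grip_width 0.0342
grip_force 0.0
contact_force [-0.8467 -0.3296 -1.4832]
q [-4.6000e-01  2.4790e-01  1.5804e+00  2.0000e-04  1.3100e+00  2.0711e+00]
st [0.0001 0.0012] z 0.2171 yaw -55.02 tilt [ 0.003 -0.002 -1.   ] units [ 0.015  0.006 -0.999]
```

View pics/c2.png

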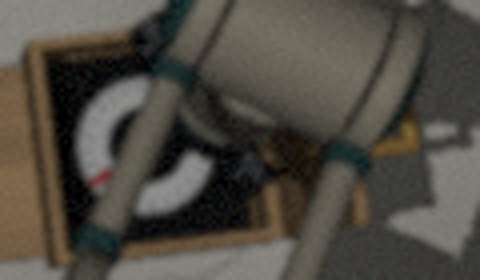

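The forearm hides the dial in this view. I'll go back over the handle, where the earlier picture saw the dial clearly.

>>> jog_arm:
  commands:
    - [0, 0, -0.5, 0, 0, -0.11, 0.6]
    - [0, 0, -1, 0, 0, -0.22, 0.6]
    - [0, 0, -1, 0, 0, -0.33, 0.6]
    - [0, 0, -1, 0, 0, -0.44, 0.6]
    - [0, 0, -1, 0, 0, -0.55, 0.6]
    - [0, 0, -1, 0, 0, -0.66, 0.6]
    - [0, 0, -1, 0, 0, -0.77, 0.6]
    - [0, 0, -1, 0, 0, -0.88, 0.6]
    - [0, 0, -1, 0, 0, -1, 0.6]
    - [0, 0, -1, 0, 0, -1, 0.6]

```text
time_s: 12.87
tool_pos: [0.5196, -0.18, 0.2929]
eef_rot: [-3.136, -0.139, 0.008]
contact_force: [0.3, -0.2, -0.7]
grip_width: 0.0345
grip_force: 0.0
```

>>> jog_arm:
  commands:
    - [0, 0.5, 0, 0, 0, -0.022, 0.6]
    - [0, 0.95, 0, 0, 0, -0.022, 0.6]
    - [0, 0.95, 0, 0, 0, -0.022, 0.6]
    - [0, 0.95, 0, 0, 0, -0.022, 0.6]

```text
time_s: 13.2
tool_pos: [0.5266, -0.2574, 0.2934]
eef_rot: [-3.135, -0.164, 0.006]
contact_force: [0.0, 0.9, -0.3]
grip_width: 0.0342
grip_force: 0.0
```

>>> jog_arm:
  commands:
    - [0, 0.5, 0, 0, 0, 0, 0.55]
    - [0, 0.94, 0, 0, 0, 0, 0.55]
    - [0, 0.94, 0, 0, 0, 0, 0.55]
    - [0, 0.94, 0, 0, 0, 0, 0.55]

```text
time_s: 13.53
tool_pos: [0.5351, -0.331, 0.2941]
eef_rot: [-3.134, -0.167, 0.004]
contact_force: [-0.0, 0.4, 0.1]
grip_width: 0.0382
grip_force: 0.0
```

```bash
python3 -c "
from dial import *
obs(); goto(-.001,-.151,.216)
im,d=shot('top','top3'); cv2.imwrite('pics/c3.png',cv2.resize(im[180:250,360:480,::-1],None,fx=5,fy=5,interpolation=2))
i=im.astype(int); r=i[...,0]-(i[...,1]+i[...,2])/2
vv,uu=np.mgrid[:400,:640]; w=np.clip(r-15,0,None)*(np.hypot(uu-384,vv-224)<8); p=[(w*uu).sum()/w.sum(),(w*vv).sum()/w.sum()]
Q=w2st(onplane('top',[p],.034)[0])-[-.001,-.0005]; print('red',Q,np.hypot(*Q),np.arctan2(Q[1],-Q[0]))
g=i.min(2); P=onplane('top',np.c_[uu.ravel(),vv.ravel()],.072)[:,:2]-O; q=np.c_[P@ex,P@ey]
an=np.arctan2(q[:,1],-q[:,0]); rr=np.hypot(*q.T); m=(rr>.006)&(rr<.023)&(abs(an-1.07)<.7); w=np.clip(g.ravel()[m]-35,0,None); C=(q[m]*w[:,None]).sum(0)/w.sum(); print('ptr',C,np.arctan2(C[1],-C[0]))
"
```

```text
time_s 13.5333
tool_pos [ 0.5351 -0.331   0.2941]
eef_rot [-3.1341 -0.1674  0.0036]
grip_width 0.0382
grip_force 0.0
contact_force [-0.0292  0.3899  0.0986]
q [-6.6500e-01  3.3580e-01  1.2645e+00  8.0000e-04  1.5451e+00  7.9910e-01]
st [-0.0029 -0.1496] z 0.2941 yaw 6.12 tilt [-0.002 -0.003 -1.   ] units [0.026 0.021 0.976]
red [-0.02055769  0.03813524] 0.043323382064681504 1.0763809069047217
ptr [-0.0082782   0.01216863] 0.9734213052034072
```

View pics/c3.png

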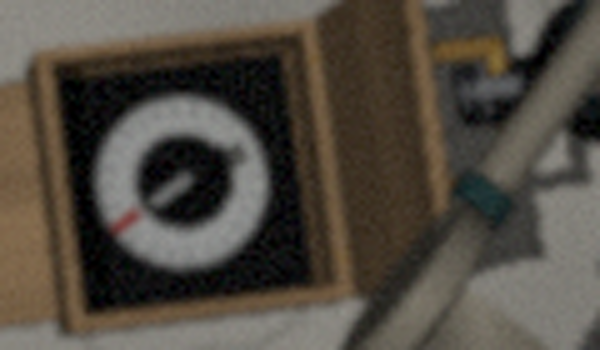

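The pointer runs from (190,180) to (153,206) and the red mark from (138,213) to (113,232), so they look collinear. A quick line-fit check on both.

```bash
python3 -c "
from dial import *
im,d=load('top3'); i=im.astype(int); vv,uu=np.mgrid[:400,:640]
def fit(w,z):
    k=np.where(w.ravel()>0)[0]; W=w.ravel()[k].astype(float); P=onplane('top',np.c_[uu.ravel()[k],vv.ravel()[k]],z)[:,:2]-O; q=np.c_[P@ex,P@ey]
    C=np.average(q,axis=0,weights=W); e,v=np.linalg.eigh(((q-C)*W[:,None]).T@(q-C)); a=v[:,1]; a=a*np.sign(-a[0]); print(len(k),C.round(4),'axis',np.arctan2(a[1],-a[0]).round(3),'cent',np.arctan2(C[1]+.0005,-C[0]-.001).round(3),'cent0',np.arctan2(C[1],-C[0]).round(3))
r=i[...,0]-(i[...,1]+i[...,2])/2
fit(np.clip(r-15,0,None)*(np.hypot(uu-384,vv-224)<8),.034)
q=np.array(onplane('top',np.c_[uu.ravel(),vv.ravel()],.072)[:,:2]-O); rr=np.hypot(*q.T).reshape(400,640)
fit(np.clip(i.min(2)-40,0,None)*(rr<.0215),.072)
fit(np.clip(i.min(2)-40,0,None)*(rr<.024)*(abs(np.arctan2((q@ey),-(q@ex)).reshape(400,640)-1.05)<.5),.072)
"
```

```text
22 [-0.0216  0.0376] axis 1.051 cent 1.076 cent0 1.051
27 [-0.0062  0.0086] axis 0.976 cent 1.056 cent0 0.95
21 [-0.0076  0.0114] axis 1.011 cent 1.067 cent0 0.985
```

```bash
cat > prof.py <<'E'
from h import *
def prof(name,val,z,a0,r0,r1,half=.008):
    "cross-profile centroids at stations along direction a0; returns refined angle"
    im,_=load(name); V=val(im.astype(np.float32)).astype(np.float32)
    for _ in range(4):
        u=np.array([-np.cos(a0),np.sin(a0)]); n=np.array([np.sin(a0),np.cos(a0)])  # n: increasing angle
        rs=np.linspace(r0,r1,15); ss=np.linspace(-half,half,41); off=[]
        for r in rs:
            X=(u*r+n*ss[:,None]); W=np.c_[O+X[:,:1]*ex+X[:,1:]*ey,np.full(41,z)]; p=project("top",W).astype(np.float32)
            b=cv2.remap(V,p[:,0].reshape(1,-1),p[:,1].reshape(1,-1),cv2.INTER_LINEAR)[0]; w=np.clip(b-.35*b.max(),0,None); off.append((w*ss).sum()/w.sum())
        k=np.polyfit(rs,off,1); a0+=np.arctan(k[0])
    return round(a0,3), "offset at axis mm",round(k[1]*1e3,2),"mean off ang",round(a0+np.mean(off)/np.mean(rs),3)
E
python3 -c "
from prof import *
wh=lambda i:i.min(2); rd=lambda i:i[...,0]-(i[...,1]+i[...,2])/2
for n,a in (('top1',.21),('top3',1.03)):
    print(n,'ptr',prof(n,wh,.072,a,.004,.022),prof(n,wh,.072,a,.006,.018),'red',prof(n,rd,.034,1.06,.036,.049))
"
```

```text
top1 ptr (np.float64(0.227), 'offset at axis mm', np.float64(-0.78), 'mean off ang', np.float64(0.167)) (np.float64(0.218), 'offset at axis mm', np.float64(-0.73), 'mean off ang', np.float64(0.157)) red (np.float64(1.032), 'offset at axis mm', np.float64(0.79), 'mean off ang', np.float64(1.05))
top3 ptr (np.float64(1.054), 'offset at axis mm', np.float64(-1.27), 'mean off ang', np.float64(0.957)) (np.float64(1.077), 'offset at axis mm', np.float64(-1.55), 'mean off ang', np.float64(0.948)) red (np.float64(1.043), 'offset at axis mm', np.float64(0.3), 'mean off ang', np.float64(1.05))
```

Pointer axis measures 1.05–1.08 (gripper yaw gives 1.07) and the red mark 1.03–1.08, so they match. Now I'll regrip the handle.

>>> jog_arm:
  commands:
    - [0.026, 0.02, 0, 0, 0, 0, 0.55]
    - [0.026, 0.02, 0.25, 0, 0, 0, 0.55]
    - [0.026, 0.02, 0.5, 0, 0, 0, 0.55]
    - [0.026, 0.02, 0.75, 0, 0, 0, 0.55]
    - [0.026, 0.02, 0.97, 0, 0, 0, 0.55]
    - [0.026, 0.02, 0.97, 0, 0, 0, 0.55]
    - [0.026, 0.02, 0.97, 0, 0, 0, 0.55]

```text
time_s: 14.17
tool_pos: [0.5375, -0.3307, 0.218]
eef_rot: [-3.135, -0.174, 0.002]
contact_force: [0.3, -0.0, -0.3]
grip_width: 0.0386
grip_force: 0.0
```

>>> jog_arm:
  commands:
    - [0, 0, 0, 0, 0, 0, 1]
    - [0, 0, 0, 0, 0, 0, 1]
    - [0, 0, 0, 0, 0, 0, 1]
    - [0, 0, 0, 0, 0, 0, 1]
    - [0, 0, 0, 0, 0, 0, 1]
    - [0, 0, 0, 0, 0, 0, 1]

```text
time_s: 14.67
tool_pos: [0.5386, -0.3331, 0.22]
eef_rot: [3.134, 0.172, 0.005]
contact_force: [1.3, -0.2, 5.6]
grip_width: 0.0095
grip_force: 59.0
```

```bash
python3 -c "
from h import *
obs(); goto(-.001,-.151,.216)
x,y=w2st(manip.get_obs()['tool_pos']);z=manip.get_obs()['tool_pos'][2]+.019
print('radius',np.hypot(y+.085,z-.085),'th',np.arctan2(z-.085,y+.085)-np.arctan2(.052,.154))"
```

```text
time_s 14.6667
tool_pos [ 0.5386 -0.3331  0.22  ]
eef_rot [3.1344 0.172  0.0046]
grip_width 0.0095
grip_force 58.9723
contact_force [ 1.2924 -0.1851  5.5677]
q [-6.6370e-01  3.6770e-01  1.3959e+00  1.0000e-04  1.3742e+00  7.9740e-01]
st [ 0.0004 -0.1521] z 0.22 yaw 6.28 tilt [ 0.003  0.003 -1.   ] units [-0.018 -0.014  0.05 ]
radius 0.1679428681955811 th 1.6559976145289357
```

>>> jog_arm:
  commands:
    - [0, -0.094, -0.037, 0, 0, 0, 1]
    - [0, -0.19, -0.07, 0, 0, 0, 1]
    - [0, -0.288, -0.098, 0, 0, 0, 1]
    - [0, -0.387, -0.121, 0, 0, 0, 1]
    - [0, -0.487, -0.139, 0, 0, 0, 1]
    - [0, -0.587, -0.153, 0, 0, 0, 1]
    - [0, -0.689, -0.161, 0, 0, 0, 1]
    - [0, -0.79, -0.164, 0, 0, 0, 1]
    - [0, -0.892, -0.162, 0, 0, 0, 1]
    - [0, -0.993, -0.155, 0, 0, 0, 1]

```text
time_s: 15.5
tool_pos: [0.5303, -0.2562, 0.2341]
eef_rot: [3.128, 0.171, 0.008]
contact_force: [-0.8, -2.1, 12.5]
grip_width: 0.0097
grip_force: 63.0
```

>>> jog_arm:
  commands:
    - [0, -0.101, 0.013, 0, 0, 0, 1]
    - [0, -0.201, 0.03, 0, 0, 0, 1]
    - [0, -0.3, 0.052, 0, 0, 0, 1]
    - [0, -0.398, 0.079, 0, 0, 0, 1]
    - [0, -0.494, 0.111, 0, 0, 0, 1]
    - [0, -0.589, 0.148, 0, 0, 0, 1]
    - [0, -0.682, 0.189, 0, 0, 0, 1]
    - [0, -0.772, 0.235, 0, 0, 0, 1]
    - [0, -0.861, 0.286, 0, 0, 0, 1]
    - [0, -0.946, 0.341, 0, 0, 0, 1]

```text
time_s: 16.33
tool_pos: [0.5218, -0.1784, 0.2054]
eef_rot: [3.134, 0.172, 0.006]
contact_force: [1.0, 0.5, 9.4]
grip_width: 0.0098
grip_force: 66.6
```

>>> jog_arm:
  commands:
    - [0, -0.083, 0.059, 0, 0, 0, 1]
    - [0, -0.162, 0.122, 0, 0, 0, 1]
    - [0, -0.239, 0.189, 0, 0, 0, 1]
    - [0, -0.312, 0.259, 0, 0, 0, 1]
    - [0, -0.381, 0.334, 0, 0, 0, 1]
    - [0, -0.446, 0.411, 0, 0, 0, 1]
    - [0, -0.508, 0.492, 0, 0, 0, 1]
    - [0, -0.565, 0.576, 0, 0, 0, 1]
    - [0, -0.618, 0.663, 0, 0, 0, 1]
    - [0, -0.667, 0.752, 0, 0, 0, 1]

```text
time_s: 17.17
tool_pos: [0.5159, -0.1245, 0.1433]
eef_rot: [-3.137, -0.172, -0.004]
contact_force: [4.4, 0.8, 2.3]
grip_width: 0.0098
grip_force: 71.4
```

>>> jog_arm:
  commands:
    - [0, -0.044, 0.091, 0, 0, 0, 1]
    - [0, -0.084, 0.185, 0, 0, 0, 1]
    - [0, -0.119, 0.28, 0, 0, 0, 1]
    - [0, -0.119, 0.28, 0, 0, 0, 1]
    - [0, -0.119, 0.28, 0, 0, 0, 1]

```text
time_s: 17.58
tool_pos: [0.5147, -0.1144, 0.1195]
eef_rot: [-3.135, -0.171, -0.002]
contact_force: [6.4, 4.5, -0.6]
grip_width: 0.0095
grip_force: 72.4
```

```bash
python3 -c "
from h import *
obs(); goto(0,.069,.118)
x,y=w2st(manip.get_obs()['tool_pos']);z=manip.get_obs()['tool_pos'][2]+.019
print('radius',np.hypot(y+.085,z-.085),'th',np.arctan2(z-.085,y+.085)-np.arctan2(.052,.154))"
```

```text
time_s 17.5833
tool_pos [ 0.5147 -0.1144  0.1195]
eef_rot [-3.1347e+00 -1.7120e-01 -2.3000e-03]
grip_width 0.0095
grip_force 72.4034
contact_force [ 6.3628  4.4943 -0.6352]
q [-0.3525  0.2936  1.7789  0.0029  1.0685  1.1077]
st [0.0007 0.0679] z 0.1195 yaw 6.25 tilt [ 0.002 -0.002 -1.   ] units [-0.009 -0.013  0.019]
radius 0.16203942492322104 th 0.011165041221991856
```

>>> jog_arm:
  commands:
    - [0, 0, 0.03, 0, 0, 0, 1]
    - [0, 0, 0.06, 0, 0, 0, 1]
    - [0, 0, 0.08, 0, 0, 0, 1]
    - [0, 0, 0.08, 0, 0, 0, 1]
    - [0, 0, 0.08, 0, 0, 0, 1]

```text
time_s: 18.0
tool_pos: [0.5148, -0.1137, 0.1171]
eef_rot: [-3.134, -0.171, -0.005]
contact_force: [0.0, 7.9, 21.6]
grip_width: 0.0099
grip_force: 74.9
```

The lid is shut (21 N reaction). I'll release, rise, and refine the tumbler position from the first pictures.

>>> jog_arm:
  commands:
    - [0, 0, 0, 0, 0, 0, 0]
    - [0, 0, 0, 0, 0, 0, 0]
    - [0, 0, 0, 0, 0, 0, 0]
    - [0, 0, 0, 0, 0, 0, 0]
    - [0, 0, 0, 0, 0, 0, 0]
    - [0, 0, 0, 0, 0, 0, 0]

```text
time_s: 18.5
tool_pos: [0.5133, -0.1158, 0.1138]
eef_rot: [-3.137, -0.172, 0.003]
contact_force: [-0.4, -0.5, -0.4]
grip_width: 0.0808
grip_force: 0.0
```

>>> jog_arm:
  commands:
    - [0, 0, -0.5, 0, 0, 0, 0]
    - [0, 0, -1, 0, 0, 0, 0]
    - [0, 0, -1, 0, 0, 0, 0]
    - [0, 0, -1, 0, 0, 0, 0]

```text
time_s: 18.83
tool_pos: [0.5154, -0.1164, 0.1968]
eef_rot: [3.134, 0.172, 0.008]
contact_force: [-0.2, -0.2, 0.1]
grip_width: 0.0855
grip_force: 0.0
```

Run:
```python
from h import *
obs()
S,_=load("side0"); T,_=load("top0")
h=cv2.cvtColor(S,cv2.COLOR_RGB2HSV); m=((h[...,0]<17)&(h[...,1]>140)&(h[...,2]>20)).astype(np.uint8)
k,l,st,c=cv2.connectedComponentsWithStats(m); i=l[296,352]; x,y,w,hh,_=st[i]; print(st[i])
top=onplane("side",[[x+w/2-.5,y-.5]],.09)[0]; bot=onplane("side",[[x+w/2-.5,y+hh-.5]],0.)[0]; print("rim back",top,"foot front",bot,"width at mid", )
for row in (285,300):
    xs=np.where(l[row]==i)[0]; P=onplane("side",[[xs.min()-.5,row],[xs.max()+.5,row]],.05); print(row,P[:,:2], np.linalg.norm(P[0]-P[1]))
print("y est",top[1]+.033,bot[1]-.032)
ht=cv2.cvtColor(T,cv2.COLOR_RGB2HSV)
for nm,(u,v),lo,hi in(("amber",(220,240),0,17),("yel1",(196,211),18,35),("yel2",(227,276),18,35)):
    m=((ht[...,0]>=lo)&(ht[...,0]<=hi)&(ht[...,1]>100)).astype(np.uint8)
    k,l,st,c=cv2.connectedComponentsWithStats(m); i=l[v,u]; x,y,w,hh,a=st[i]
    # left edge & top/bottom belong to rim (z=.09), right edge to foot (z~.0)
    L=onplane("top",[[x-.5,y+hh/2-.5]],.09)[0]; Rr=onplane("top",[[x+w-.5,y+hh/2-.5]],0.)[0]; print(nm,st[i],"y from rim",L[1]-.033,"y from foot",Rr[1]+.032,"x",L[0],onplane("top",[c[i]],.045)[0])
goto(0,.069,.2); print("tumbler st",w2st([.448,.356]))
```

```text
time_s 18.8333
tool_pos [ 0.5154 -0.1164  0.1968]
eef_rot [3.1344 0.1721 0.0079]
grip_width 0.0855
grip_force 0.0
contact_force [-0.2295 -0.2414  0.0909]
q [-3.5380e-01  2.2550e-01  1.6640e+00 -2.0000e-04  1.2466e+00  1.1074e+00]
[ 336  269   33   54 1519]
rim back [0.45000669 0.32585251 0.09      ] foot front [0.44611902 0.38631613 0.        ] width at mid
285 [[0.48054917 0.33200206]
 [0.41450624 0.32731333]] 0.06620915710363307
300 [[0.48076862 0.37768636]
 [0.41721238 0.37318054]] 0.06371575409817593
y est 0.35885250671176816 0.35431612900814546
amber [208 231  25  20 366] y from rim 0.3538424785152593 y from foot 0.3592346739965686 x 0.44589435998709187 [0.44737916 0.35790972 0.045     ]
yel1 [183 200  26  22 440] y from rim 0.4323155945325672 y from foot 0.4375520760729137 x 0.536417395575881 [0.53902637 0.43726418 0.045     ]
yel2 [214 266  25  21 421] y from rim 0.33452050951501444 y from foot 0.3394661667803127 x 0.34063353035074023 [0.34041924 0.33904235 0.045     ]
st [0.0011 0.0658] z 0.1968 yaw 6.28 tilt [ 0.005  0.003 -1.   ] units [-0.014 -0.039 -0.04 ]
tumbler st [-0.01401907  0.54281647]
```

>>> jog_arm:
  commands:
    - [-0.04, -0.5, 0, 0, 0, 0, 0]
    - [-0.04, -1, 0, 0, 0, 0, 0]
    - [-0.04, -1, 0, 0, 0, 0, 0]
    - [-0.04, -1, 0, 0, 0, 0, 0]

```text
time_s: 19.17
tool_pos: [0.5004, -0.0348, 0.193]
eef_rot: [-3.136, -0.178, 0.005]
contact_force: [0.6, 0.5, 0.7]
grip_width: 0.0854
grip_force: 0.0
```

>>> jog_arm:
  commands:
    - [-0.04, -0.5, 0, 0, 0, 0, 0]
    - [-0.04, -1, 0, 0, 0, 0, 0]
    - [-0.04, -1, 0, 0, 0, 0, 0]
    - [-0.04, -1, 0, 0, 0, 0, 0]

```text
time_s: 19.5
tool_pos: [0.4894, 0.0432, 0.1935]
eef_rot: [3.136, 0.177, -0.003]
contact_force: [-0.2, -0.6, 0.4]
grip_width: 0.0855
grip_force: 0.0
```

>>> jog_arm:
  commands:
    - [-0.04, -0.5, 0, 0, 0, 0, 0]
    - [-0.04, -1, 0, 0, 0, 0, 0]
    - [-0.04, -1, 0, 0, 0, 0, 0]
    - [-0.04, -1, 0, 0, 0, 0, 0]

```text
time_s: 19.83
tool_pos: [0.4782, 0.1215, 0.1939]
eef_rot: [3.135, 0.176, -0.001]
contact_force: [-0.5, -0.2, -0.1]
grip_width: 0.0851
grip_force: 0.0
```

>>> jog_arm:
  commands:
    - [-0.04, -0.5, 0, 0, 0, 0, 0]
    - [-0.04, -1, 0, 0, 0, 0, 0]
    - [-0.04, -1, 0, 0, 0, 0, 0]
    - [-0.04, -1, 0, 0, 0, 0, 0]

```text
time_s: 20.17
tool_pos: [0.4667, 0.2002, 0.194]
eef_rot: [3.135, 0.174, -0.0]
contact_force: [-0.0, -0.6, -0.2]
grip_width: 0.0853
grip_force: 0.0
```

>>> jog_arm:
  commands:
    - [-0.04, -0.5, 0, 0, 0, 0, 0]
    - [-0.04, -1, 0, 0, 0, 0, 0]
    - [-0.04, -1, 0, 0, 0, 0, 0]
    - [-0.04, -1, 0, 0, 0, 0, 0]

```text
time_s: 20.5
tool_pos: [0.455, 0.279, 0.194]
eef_rot: [3.135, 0.173, 0.0]
contact_force: [-0.5, -0.5, -0.8]
grip_width: 0.0853
grip_force: 0.0
```

>>> jog_arm:
  commands:
    - [0, -0.5, 0, 0, 0, 0, 0]
    - [0, -0.95, 0, 0, 0, 0, 0]
    - [0, -0.95, 0, 0, 0, 0, 0]
    - [0, -0.95, 0, 0, 0, 0, 0]
    - [0, -0.95, 0, 0, 0, 0, 0]

```text
time_s: 20.92
tool_pos: [0.4466, 0.3531, 0.1941]
eef_rot: [3.135, 0.17, -0.001]
contact_force: [-0.3, -0.1, -0.3]
grip_width: 0.0856
grip_force: 0.0
```

```bash
python3 -c "
from h import *
obs(); goto(*w2st([.4475,.3566]),.045)
print('lid check'); im,d=shot('top','top4')
vv,uu=np.mgrid[:400,:640]; C=atdepth('top',np.c_[uu.ravel(),vv.ravel()],d.ravel()); q=np.c_[(C[:,:2]-O)@ex,(C[:,:2]-O)@ey]
m=(abs(q[:,0])<.08)&(abs(q[:,1])<.08)&(C[:,2]>.08)&(C[:,2]<.11); A=np.c_[q[m],np.ones(m.sum())]; k=np.linalg.lstsq(A,C[m,2],rcond=None)[0]; print(m.sum(),k,'lid angle',np.arctan(k[1]))
"
```

```text
time_s 20.9167
tool_pos [0.4466 0.3531 0.1941]
eef_rot [ 3.1346e+00  1.6970e-01 -7.0000e-04]
grip_width 0.0856
grip_force 0.0
contact_force [-0.2943 -0.1042 -0.2763]
q [ 5.4810e-01  2.9140e-01  1.5774e+00 -2.0000e-03  1.2743e+00  2.0113e+00]
st [-0.0157  0.5401] z 0.1941 yaw 6.2 tilt [-0.001  0.002 -1.   ] units [ 0.017 -0.047  1.863]
lid check
2738 [-0.00147821  0.00142466  0.09516333] lid angle 0.001424656823407875
```

Lid confirmed shut (0.001 rad). Now I descend over the glass and close in small steps.

>>> jog_arm:
  commands:
    - [0.015, -0.045, 0, 0, 0, 0, 0]
    - [0.015, -0.045, 0.2, 0, 0, 0, 0]
    - [0.015, -0.045, 0.5, 0, 0, 0, 0]
    - [0.015, -0.045, 0.8, 0, 0, 0, 0]
    - [0.015, -0.045, 0.86, 0, 0, 0, 0]
    - [0.015, -0.045, 0.86, 0, 0, 0, 0]

```text
time_s: 21.47
tool_pos: [0.4457, 0.3578, 0.1241]
eef_rot: [3.135, 0.17, -0.006]
contact_force: [-0.0, -0.4, -0.2]
grip_width: 0.0855
grip_force: 0.0
```

>>> jog_arm:
  commands:
    - [0, 0, 0.12, 0, 0, 0, 0]
    - [0, 0, 0.25, 0, 0, 0, 0]
    - [0, 0, 0.4, 0, 0, 0, 0]
    - [0, 0, 0.55, 0, 0, 0, 0]
    - [0, 0, 0.7, 0, 0, 0, 0]
    - [0, 0, 0.85, 0, 0, 0, 0]
    - [0, 0, 1, 0, 0, 0, 0]
    - [0, 0, 1, 0, 0, 0, 0]

```text
time_s: 22.13
tool_pos: [0.4455, 0.3586, 0.0438]
eef_rot: [3.135, 0.172, -0.004]
contact_force: [-0.8, -0.1, -0.1]
grip_width: 0.0852
grip_force: 0.0
```

>>> jog_arm:
  commands:
    - [0, 0, 0, 0, 0, 0, 0.15]
    - [0, 0, 0, 0, 0, 0, 0.18]
    - [0, 0, 0, 0, 0, 0, 0.2]
    - [0, 0, 0, 0, 0, 0, 0.21]
    - [0, 0, 0, 0, 0, 0, 0.22]
    - [0, 0, 0, 0, 0, 0, 0.22]
    - [0, 0, 0, 0, 0, 0, 0.22]
    - [0, 0, 0, 0, 0, 0, 0.22]

```text
time_s: 22.8
tool_pos: [0.4471, 0.3589, 0.0462]
eef_rot: [3.136, 0.173, 0.002]
contact_force: [1.4, -5.1, 4.8]
grip_width: 0.0669
grip_force: 2.8
```

```bash
python3 -c "
from h import *
obs(); goto(*w2st([.4475,.3566]),.045)"
```

```text
time_s 22.8
tool_pos [0.4471 0.3589 0.0462]
eef_rot [3.136e+00 1.730e-01 2.000e-03]
grip_width 0.0669
grip_force 2.7552
contact_force [ 1.3541 -5.064   4.837 ]
q [ 5.5580e-01  4.3390e-01  1.7686e+00 -1.6000e-03  9.3840e-01  2.0173e+00]
st [-0.0146  0.5458] z 0.0462 yaw 6.31 tilt [ 0.001  0.001 -1.   ] units [0.001 0.029 0.015]
```

>>> jog_arm:
  commands:
    - [0, 0.015, 0, 0, 0, 0, 0.22]
    - [0, 0.015, 0, 0, 0, 0, 0.225]
    - [0, 0.015, 0, 0, 0, 0, 0.23]
    - [0, 0.015, 0, 0, 0, 0, 0.235]
    - [0, 0.015, 0, 0, 0, 0, 0.24]
    - [0, 0.015, 0, 0, 0, 0, 0.24]
    - [0, 0.015, 0, 0, 0, 0, 0.24]

```text
time_s: 23.38
tool_pos: [0.4471, 0.3582, 0.0462]
eef_rot: [-3.137, -0.173, -0.002]
contact_force: [1.2, -3.9, 5.3]
grip_width: 0.0652
grip_force: 30.0
```

Grip is 30 N. Lifting gently.

>>> jog_arm:
  commands:
    - [0, 0, -0.08, 0, 0, 0, 0.24]
    - [0, 0, -0.2, 0, 0, 0, 0.24]
    - [0, 0, -0.35, 0, 0, 0, 0.24]
    - [0, 0, -0.5, 0, 0, 0, 0.24]
    - [0, 0, -0.65, 0, 0, 0, 0.24]
    - [0, 0, -0.8, 0, 0, 0, 0.24]
    - [0, 0, -0.8, 0, 0, 0, 0.24]
    - [0, 0, -0.8, 0, 0, 0, 0.24]

```text
time_s: 24.05
tool_pos: [0.4466, 0.3589, 0.1101]
eef_rot: [-3.135, -0.172, -0.001]
contact_force: [-0.5, -0.9, -2.8]
grip_width: 0.0651
grip_force: 30.7
```

```bash
python3 -c "
from h import *
obs(); goto(0,.205,.11)
im,_=shot('side','side5'); cv2.imwrite('pics/c5.png',cv2.resize(im[150:350,260:460,::-1],None,fx=2.5,fy=2.5,interpolation=2))"
```

```text
time_s 24.05
tool_pos [0.4466 0.3589 0.1101]
eef_rot [-3.1354e+00 -1.7240e-01 -1.2000e-03]
grip_width 0.0651
grip_force 30.7267
contact_force [-0.55   -0.9254 -2.8314]
q [5.5500e-01 3.6440e-01 1.6937e+00 1.0000e-03 1.0822e+00 2.0154e+00]
st [-0.0151  0.5459] z 0.1101 yaw 6.29 tilt [ 0.001 -0.001 -1.   ] units [ 1.890e-01  4.261e+00 -4.000e-03]
```

View pics/c5.png

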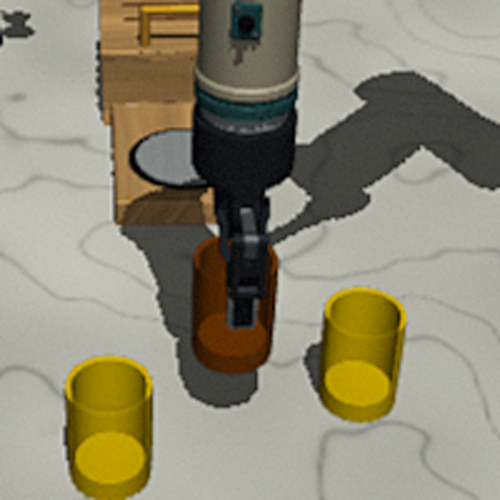

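The picture shows the amber glass held upright and clear of the table at crop (235,305), with the yellow ones untouched. Carrying it to the plate.

>>> jog_arm:
  commands:
    - [0.01, 0.15, 0, 0, 0, 0, 0.24]
    - [0.02, 0.4, 0, 0, 0, 0, 0.24]
    - [0.04, 0.65, 0, 0, 0, 0, 0.24]
    - [0.04, 0.9, 0, 0, 0, 0, 0.24]
    - [0.04, 0.9, 0, 0, 0, 0, 0.24]

```text
time_s: 24.52
tool_pos: [0.4567, 0.2826, 0.1084]
eef_rot: [3.133, 0.169, -0.006]
contact_force: [-0.5, 0.3, -3.8]
grip_width: 0.0654
grip_force: 31.0
```

>>> jog_arm:
  commands:
    - [0.04, 0.3, 0, 0, 0, 0, 0.24]
    - [0.04, 0.6, 0, 0, 0, 0, 0.24]
    - [0.04, 0.9, 0, 0, 0, 0, 0.24]
    - [0.04, 0.9, 0, 0, 0, 0, 0.24]

```text
time_s: 24.85
tool_pos: [0.4681, 0.2117, 0.1087]
eef_rot: [3.134, 0.169, -0.004]
contact_force: [-0.4, 0.9, -4.2]
grip_width: 0.0655
grip_force: 31.4
```

>>> jog_arm:
  commands:
    - [0.04, 0.3, 0, 0, 0, 0, 0.24]
    - [0.04, 0.6, 0, 0, 0, 0, 0.24]
    - [0.04, 0.9, 0, 0, 0, 0, 0.24]
    - [0.04, 0.9, 0, 0, 0, 0, 0.24]

```text
time_s: 25.18
tool_pos: [0.4797, 0.1412, 0.109]
eef_rot: [3.134, 0.169, -0.003]
contact_force: [0.0, 0.9, -3.8]
grip_width: 0.0655
grip_force: 31.6
```

>>> jog_arm:
  commands:
    - [0.04, 0.3, 0, 0, 0, 0, 0.24]
    - [0.04, 0.6, 0, 0, 0, 0, 0.24]
    - [0.04, 0.9, 0, 0, 0, 0, 0.24]
    - [0.04, 0.9, 0, 0, 0, 0, 0.24]

```text
time_s: 25.52
tool_pos: [0.4913, 0.0704, 0.1092]
eef_rot: [3.135, 0.169, -0.001]
contact_force: [0.0, 0.2, -2.8]
grip_width: 0.0656
grip_force: 31.7
```

>>> jog_arm:
  commands:
    - [0.04, 0.3, 0, 0, 0, 0, 0.24]
    - [0.04, 0.55, 0, 0, 0, 0, 0.24]
    - [0.04, 0.63, 0, 0, 0, 0, 0.24]
    - [0.04, 0.63, 0, 0, 0, 0, 0.24]
    - [0.04, 0.63, 0, 0, 0, 0, 0.24]
    - [0.04, 0.63, 0, 0, 0, 0, 0.24]

```text
time_s: 26.02
tool_pos: [0.4992, 0.0248, 0.1095]
eef_rot: [-3.136, -0.173, 0.001]
contact_force: [-1.4, 0.0, -3.0]
grip_width: 0.0655
grip_force: 31.8
```

```bash
python3 -c "
from h import *
obs(); goto(0.0005,.206,.08)"
```

```text
time_s 26.0167
tool_pos [0.4992 0.0248 0.1095]
eef_rot [-3.1358e+00 -1.7280e-01  1.2000e-03]
grip_width 0.0655
grip_force 31.7607
contact_force [-1.3733  0.0084 -3.0386]
q [-9.0400e-02  2.6770e-01  1.8485e+00  1.0000e-03  1.0262e+00  1.3698e+00]
st [0.0005 0.208 ] z 0.1095 yaw 6.31 tilt [-0.001 -0.001 -1.   ] units [0.    0.025 0.368]
```

>>> jog_arm:
  commands:
    - [0, 0.02, 0.08, 0, 0, 0, 0.24]
    - [0, 0.02, 0.15, 0, 0, 0, 0.24]
    - [0, 0.02, 0.22, 0, 0, 0, 0.24]
    - [0, 0.02, 0.27, 0, 0, 0, 0.24]
    - [0, 0.02, 0.3, 0, 0, 0, 0.24]
    - [0, 0.02, 0.3, 0, 0, 0, 0.24]
    - [0, 0.02, 0.3, 0, 0, 0, 0.24]

```text
time_s: 26.6
tool_pos: [0.4998, 0.022, 0.0855]
eef_rot: [-3.137, -0.172, 0.001]
contact_force: [0.5, -0.2, -3.3]
grip_width: 0.0656
grip_force: 31.8
```

>>> jog_arm:
  commands:
    - [0, 0, 0.01, 0, 0, 0, 0.24]
    - [0, 0, 0.02, 0, 0, 0, 0.24]
    - [0, 0, 0.03, 0, 0, 0, 0.24]
    - [0, 0, 0.04, 0, 0, 0, 0.24]
    - [0, 0, 0.045, 0, 0, 0, 0.24]
    - [0, 0, 0.045, 0, 0, 0, 0.24]

```text
time_s: 27.1
tool_pos: [0.4998, 0.0219, 0.082]
eef_rot: [3.137, 0.172, -0.0]
contact_force: [0.3, 0.7, -2.2]
grip_width: 0.0654
grip_force: 31.8
```

>>> jog_arm:
  commands:
    - [0, 0, 0.007, 0, 0, 0, 0.24]
    - [0, 0, 0.014, 0, 0, 0, 0.24]
    - [0, 0, 0.02, 0, 0, 0, 0.24]
    - [0, 0, 0.02, 0, 0, 0, 0.24]
    - [0, 0, 0.02, 0, 0, 0, 0.24]

```text
time_s: 27.52
tool_pos: [0.4998, 0.022, 0.0805]
eef_rot: [3.137, 0.172, -0.0]
contact_force: [0.2, 0.0, -2.2]
grip_width: 0.0654
grip_force: 31.8
```

>>> jog_arm:
  commands:
    - [0, 0, 0.006, 0, 0, 0, 0.24]
    - [0, 0, 0.012, 0, 0, 0, 0.24]
    - [0, 0, 0.012, 0, 0, 0, 0.24]

```text
time_s: 27.77
tool_pos: [0.5001, 0.022, 0.0802]
eef_rot: [3.137, 0.172, 0.001]
contact_force: [-1.7, 1.1, 3.1]
grip_width: 0.0656
grip_force: 31.9
```

>>> jog_arm:
  commands:
    - [0, 0, 0.006, 0, 0, 0, 0.24]
    - [0, 0, 0.012, 0, 0, 0, 0.24]
    - [0, 0, 0.012, 0, 0, 0, 0.24]

```text
time_s: 28.02
tool_pos: [0.5002, 0.022, 0.0801]
eef_rot: [3.137, 0.172, 0.002]
contact_force: [-2.8, -0.9, 11.0]
grip_width: 0.0654
grip_force: 32.2
```

Contact with the plate at the expected height. Releasing slowly, then rising.

>>> jog_arm:
  commands:
    - [0, 0, -0.008, 0, 0, 0, 0.235]
    - [0, 0, -0.008, 0, 0, 0, 0.23]
    - [0, 0, -0.008, 0, 0, 0, 0.22]
    - [0, 0, -0.008, 0, 0, 0, 0.2]
    - [0, 0, -0.008, 0, 0, 0, 0.1]
    - [0, 0, -0.008, 0, 0, 0, 0]
    - [0, 0, -0.008, 0, 0, 0, 0]
    - [0, 0, -0.008, 0, 0, 0, 0]
    - [0, 0, -0.008, 0, 0, 0, 0]

```text
time_s: 28.77
tool_pos: [0.4998, 0.022, 0.0791]
eef_rot: [3.137, 0.172, -0.0]
contact_force: [-0.7, 0.2, 0.7]
grip_width: 0.0852
grip_force: 0.0
```

>>> jog_arm:
  commands:
    - [0, 0, -0.1, 0, 0, 0, 0]
    - [0, 0, -0.25, 0, 0, 0, 0]
    - [0, 0, -0.5, 0, 0, 0, 0]
    - [0, 0, -0.75, 0, 0, 0, 0]
    - [0, 0, -1, 0, 0, 0, 0]
    - [0, 0, -1, 0, 0, 0, 0]
    - [0, 0, -1, 0, 0, 0, 0]

```text
time_s: 29.35
tool_pos: [0.5007, 0.0219, 0.1606]
eef_rot: [3.136, 0.172, 0.005]
contact_force: [-0.6, -0.2, -0.1]
grip_width: 0.0855
grip_force: 0.0
```

>>> jog_arm:
  commands:
    - [0, 0, -0.3, 0, 0, 0, 0]
    - [0, 0, -0.6, 0, 0, 0, 0]
    - [0, 0, -1, 0, 0, 0, 0]
    - [0, 0, -1, 0, 0, 0, 0]
    - [0, 0, -1, 0, 0, 0, 0]

```text
time_s: 29.77
tool_pos: [0.5004, 0.0219, 0.2399]
eef_rot: [3.136, 0.172, 0.003]
contact_force: [0.0, 1.1, -0.1]
grip_width: 0.0855
grip_force: 0.0
```

Run:
```python
from h import *
obs(); S,d=shot("side","side6")
cv2.imwrite("pics/c6.png",cv2.resize(S[120:260,250:420,::-1],None,fx=3,fy=3,interpolation=2))
h=cv2.cvtColor(S,cv2.COLOR_RGB2HSV); m=((h[...,0]<17)&(h[...,1]>200)&(h[...,2]>20)).astype(np.uint8); m[:150]=0; m[260:]=0
k,l,st,c=cv2.connectedComponentsWithStats(m); i=1+st[1:,4].argmax(); x,y,w,hh,a=st[i]; print(st[i])
top=onplane("side",[[x+w/2-.5,y-.5]],.124)[0]; bot=onplane("side",[[x+w/2-.5,y+hh-.5]],.034)[0]; print(top,bot,"y",top[1]+.033,bot[1]-.032,"st",w2st([bot[0],(top[1]+.033+bot[1]-.032)/2]))
vv,uu=np.mgrid[:400,:640]; C=atdepth("side",np.c_[uu.ravel(),vv.ravel()],d.ravel()); q=np.c_[(C[:,:2]-O)@ex,(C[:,:2]-O)@ey]
mm=(abs(q[:,0])<.08)&(abs(q[:,1])<.08)&(C[:,2]>.085)&(C[:,2]<.11); A=np.c_[q[mm],np.ones(mm.sum())]; print("lid plane",mm.sum(),np.linalg.lstsq(A,C[mm,2],rcond=None)[0])
```

```text
time_s 29.7667
tool_pos [0.5004 0.0219 0.2399]
eef_rot [3.1364 0.1723 0.0033]
grip_width 0.0855
grip_force 0.0
contact_force [ 0.0173  1.1006 -0.1073]
q [-9.5200e-02  1.5760e-01  1.6420e+00 -1.0000e-04  1.3399e+00  1.3659e+00]
[321 176  26  42 936]
[ 0.50304306 -0.01110698  0.124     ] [0.49892329 0.04911811 0.034     ] y 0.021893015328461413 0.017118110120206503 st [-0.00032829  0.2027661 ]
lid plane 1129 [-0.00069765  0.00255863  0.09671203]
```

View pics/c6.png

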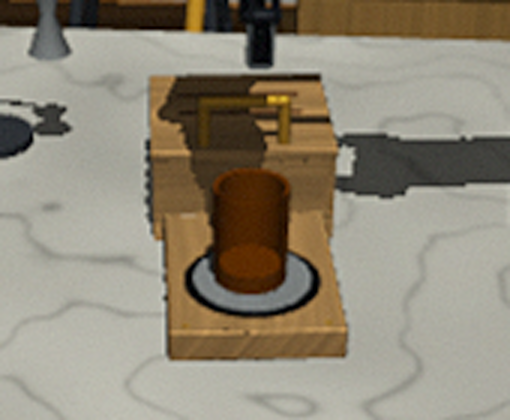

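The tumbler stands upright and centred on the plate (crop (250,240)), about 2–3 mm off centre. The lid is shut and the gripper is clear, so I'm handing in.

```bash
python3 -c "
from workcell import manip
print(manip.finish_job())"
```

```text
the job is handed in; nothing more can be done
None
```

I handed the job in at about 30 s; the hand-in returned no verdict. By my last measurements the lid is shut, the dial is on the red mark within about 0.03 rad, and the tumbler stands upright on the plate, released and about 2–3 mm off centre.

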